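# Stand up and depth-gauge bored tool handles

### The job

The bored tool handles lie on the bench: first tip every one of them up onto its ferrule end about where it lies, so that the shavings drop out, and let them all stand there on their own. Then put every one over a pin of the depth gauge, ferrule down, until they are all on it together, and see which go right down onto the flange and which stop short. Stand the ones that went right down in the rectangular plywood tray and the ones that stopped short in the round steel pan, all upright, ferrule down, and leave the other tools on the bench alone.

Things in the scene. Friction and masses are not known exactly. Their poses are not given: they have to be found in the camera images.
- handle_a_mid (a point): Centre of a turning-tool handle, 80 mm from either end (two or three of four alike ones are there). A straight wooden bar 160 mm long, 38 mm across the flats (square section, 7 mm chamfers), slightly domed butt, steel ferrule at the other end; about 0.18 kg. It starts lying on a flat. x runs along it from ferrule to butt (straight up when it stands on its ferrule); y and z are square to its flats.
- handle_b_mid (a point): Another such handle, the same in every outward respect; its bore may be right or shallow. Point and axes as for handle_a_mid.
- handle_c_mid (a point): Another such handle, the same in every outward respect; its bore may be right or shallow. Point and axes as for handle_a_mid.
- handle_d_mid (a point): Another such handle, the same in every outward respect; its bore may be right or shallow. Point and axes as for handle_a_mid.
- handle_a_ferrule (a point): Centre of the open end face of that handle's ferrule (round, 37 mm across, 26 mm long), 80 mm from the handle's centre along its -x. A 20 mm bore runs up the middle from here, either 75 mm deep (right) or 45 mm deep (too shallow); the depth cannot be seen from outside and differs from handle to handle.
- handle_a: That handle as a body (origin on one long flat at mid-length; use the centre point instead).
- handle_b_ferrule (a point): The same point of that handle's ferrule end; bored likewise, right or too shallow.
- handle_b: That handle as a body (origin on one long flat at mid-length; use the centre point instead).
- handle_c_ferrule (a point): The same point of that handle's ferrule end; bored likewise, right or too shallow.
- handle_c: That handle as a body (origin on one long flat at mid-length; use the centre point instead).
- handle_d_ferrule (a point): The same point of that handle's ferrule end; bored likewise, right or too shallow.
- handle_d: That handle as a body (origin on one long flat at mid-length; use the centre point instead).
- pin_1 (a point): Depth gauge, loose, 0.9 kg: a dark wood block 80 mm (x) by 290 mm (y), 20 mm high, with four 16 mm steel pins in a row along y, 65 mm apart, each 65 mm tall above the block's top, its last 10 mm tapering to 9 mm. This point: root of the first pin, at the block's top; z up. On any pin a right bore lets the ferrule come down onto the flange; a shallow one stops 20 mm above it.
- pin_2 (a point): Root of pin 2 of the depth gauge, 65 mm further along its y than pin 1.
- pin_3 (a point): Root of pin 3 of the depth gauge, 65 mm further along its y than pin 2.
- pin_4 (a point): Root of pin 4 of the depth gauge, 65 mm further along its y than pin 3.
- tray_floor (a point): Rectangular plywood tray for good handles, fixed: 190 mm (its x) by 140 mm (its y) outside, 6 mm walls, rim 22 mm above the bench. This point: centre of its inner floor, 6 mm above the bench.
- pan_floor (a point): Round sheet-steel pan for handles to be bored again, fixed: 168 mm across the rim, 156 mm across the foot, rim 20 mm above the bench. This point: centre of its inner floor, 6 mm above the bench.
- sanding_block: Cork sanding block 110 x 70 x 35 mm, a bystander.
- tape_measure: Yellow tape measure 65 x 38 x 62 mm, a bystander.
- bench_brush: Bench brush about 310 mm long, 46 mm high, a bystander.
- pencil_can: Aluminium can of pencils, 72 mm across, 165 mm tall with the pencils, a bystander.

How it is judged (in metres and radians):
On the way, in this order (a step that is already met when the one before it is completed fails the run):
1. every handle stands upright on its ferrule end on the bench, let go, its ferrule within 13 cm of where it first lay (angle between each of handle_a_mid, handle_b_mid, handle_c_mid, handle_d_mid's own x axis and vertical below 0.12 rad and height (world z) of handle_a_mid between 0.072 and 0.088 m and distance of each of handle_a_ferrule, handle_b_ferrule, handle_c_ferrule, handle_d_ferrule from where it was at the start of the episode below 0.13 m and contact force between the fingers and handle_a below 0.05 N and height (world z) of handle_b_mid between 0.072 and 0.088 m and contact force between the fingers and handle_b below 0.05 N and height (world z) of handle_c_mid between 0.072 and 0.088 m and contact force between the fingers and handle_c below 0.05 N and height (world z) of handle_d_mid between 0.072 and 0.088 m and contact force between the fingers and handle_d below 0.05 N), for 0.3 s.
2. every handle is on a gauge pin at the same time, upright and down as far as its bore lets it (angle between each of handle_a_mid, handle_b_mid, handle_c_mid, handle_d_mid's own x axis and vertical below 0.25 rad and ((horizontal distance between handle_a_ferrule and pin_1 below 0.01 m and z of handle_a_ferrule in the frame of pin_1 below 0.026 m) or (horizontal distance between handle_a_ferrule and pin_2 below 0.01 m and z of handle_a_ferrule in the frame of pin_2 below 0.026 m) or (horizontal distance between handle_a_ferrule and pin_3 below 0.01 m and z of handle_a_ferrule in the frame of pin_3 below 0.026 m) or (horizontal distance between handle_a_ferrule and pin_4 below 0.01 m and z of handle_a_ferrule in the frame of pin_4 below 0.026 m)) and ((horizontal distance between handle_b_ferrule and pin_1 below 0.01 m and z of handle_b_ferrule in the frame of pin_1 below 0.026 m) or (horizontal distance between handle_b_ferrule and pin_2 below 0.01 m and z of handle_b_ferrule in the frame of pin_2 below 0.026 m) or (horizontal distance between handle_b_ferrule and pin_3 below 0.01 m and z of handle_b_ferrule in the frame of pin_3 below 0.026 m) or (horizontal distance between handle_b_ferrule and pin_4 below 0.01 m and z of handle_b_ferrule in the frame of pin_4 below 0.026 m)) and ((horizontal distance between handle_c_ferrule and pin_1 below 0.01 m and z of handle_c_ferrule in the frame of pin_1 below 0.026 m) or (horizontal distance between handle_c_ferrule and pin_2 below 0.01 m and z of handle_c_ferrule in the frame of pin_2 below 0.026 m) or (horizontal distance between handle_c_ferrule and pin_3 below 0.01 m and z of handle_c_ferrule in the frame of pin_3 below 0.026 m) or (horizontal distance between handle_c_ferrule and pin_4 below 0.01 m and z of handle_c_ferrule in the frame of pin_4 below 0.026 m)) and ((horizontal distance between handle_d_ferrule and pin_1 below 0.01 m and z of handle_d_ferrule in the frame of pin_1 below 0.026 m) or (horizontal distance between handle_d_ferrule and pin_2 below 0.01 m and z of handle_d_ferrule in the frame of pin_2 below 0.026 m) or (horizontal distance between handle_d_ferrule and pin_3 below 0.01 m and z of handle_d_ferrule in the frame of pin_3 below 0.026 m) or (horizontal distance between handle_d_ferrule and pin_4 below 0.01 m and z of handle_d_ferrule in the frame of pin_4 below 0.026 m))), for 0.2 s.
At the end, for the whole second after the job is handed in: All deep-bored handles stand in the plywood tray, all shallow ones in the round pan: upright on the ferrule within 0.15 rad, centre within 80 x 55 mm of the tray's middle or 66 mm of the pan's, 70 to 90 mm above its floor, at rest (angle between each of handle_a_mid, handle_b_mid, handle_c_mid, handle_d_mid's own x axis and vertical below 0.15 rad and x of handle_a_mid in the frame of tray_floor between -0.08 and 0.08 m and y of handle_a_mid in the frame of tray_floor between -0.055 and 0.055 m and z of handle_a_mid in the frame of tray_floor between 0.07 and 0.09 m and linear speed of each of handle_a, handle_b, handle_c, handle_d below 0.06 m/s and x of handle_b_mid in the frame of tray_floor between -0.08 and 0.08 m and y of handle_b_mid in the frame of tray_floor between -0.055 and 0.055 m and z of handle_b_mid in the frame of tray_floor between 0.07 and 0.09 m and horizontal distance between each of handle_c_mid, handle_d_mid and pan_floor below 0.066 m and z of handle_c_mid in the frame of pan_floor between 0.07 and 0.09 m and z of handle_d_mid in the frame of pan_floor between 0.07 and 0.09 m); the robot touches nothing.
It fails at once if one of the other tools (cork sanding block, tape measure, bench brush, pencil can) is shoved aside by more than 6 cm (distance of any of sanding_block, tape_measure, bench_brush, pencil_can from where it was at the start of the episode above 0.06 m).
Of handle_a, handle_b, handle_c, handle_d only 2 to 3 are there at a start; the rules pass over those that are not, and their reading is None.
At some moment in a run one of gauge may be knocked a few centimetres aside while the robot is not near it.
Once in a run the grip may slacken for a moment while it holds something.
It also fails if it takes over 210 s, if anything falls off the work surface, if the arm or the gripper's body presses on something with over 40 N, if the wrist force passes 120 N, or if a joint passes its speed limit or range.

### The arm

A 6-joint arm with a two-finger parallel gripper is mounted at the origin on the work surface. World frame = base frame: x ahead of the robot, y to its left, z up, the work surface at z = 0. Lengths are in mm, angles in rad, forces in N, time in s.
With the tool pointing down it reaches from about 325 to 850 mm from the base axis. Payload 4.4 kg.
Tool frame: the origin (TCP) lies between the finger pads; the fingertips stand 17 mm ahead of it and the grasp point (between the pads) lies 2 mm behind it; z points along the fingers, y is the line along which they close (so a half turn about z gives the same grasp; the last joint's range is limited). The gripper opens to 94 mm and grips with 3 to 60 N. Pads are 16 mm wide; open, the fingers measure 119 mm over their backs; the gripper's body (75 mm by 177 mm) begins 78 mm behind the grasp point.
Start: joints at [1.151, 0.207, 1.542, -0, 1.393, -0.15], TCP at [152.715, 554.351, 183.047] pointing down, gripper open.
Joint ranges: [-2.73, 2.73], [-0.86, 2.22], [0.23, 2.46], [-1.11, 4.25], [0.08, 2.63], [-2.82, 2.82]. Speed limits (rad/s): [2.79, 2.79, 3.14, 3.14, 3.14, 3.14].

### API

Orientations are given as [roll, pitch, yaw] about the fixed x, y, z axes, in that order (R = Rz(yaw) Ry(pitch) Rx(roll)).
In Python, from cell import monitor, camera, camera_info, order gives the robot as it stands.
- The arm moves only by the tool apply_moves, never from a script. Its arguments are lists of equal length, an entry for each row: "travel": the shift along the tool's x, y, z in m, a list of three; "rotation": the turn, a rotation vector about the tool's x, y, z in rad, a list of three; "fingers": the opening, from -1 (shut) to 1 (fully open). A call has exactly 5 rows; each row shifts and turns the commanded pose from where the row before left it, along the tool's axes as they then stand; what a row does not reach is not made up. A row lasts 1/10 s, in which the tool goes at most 50 mm and 8.59 degrees, less where a joint would pass 70% of its speed; a pose out of reach is approached as far as the arm can. A call is refused whole if a number of a shift passes 0.05 or a number of a turn 0.15, either way. A call with a gripper value outside its range is refused whole. The fingers move at their own pace and stop on an object; the grip force is fixed at half the most. Time passes only in rows, so rows that do not move let the fingers close, or fill a call up. It gives the time, the measured TCP pose, the force, the opening and the grip force at its end, in the units of the state.
- monitor.get_state(): the state, without advancing time (a new reading comes with each control period).
- camera(name): name is "scene" or "top" or "wrist"; returns the picture (400x640x3 uint8, red, green, blue); there is no depth.
- camera_info(name): a dict with "mtx" (3x3 intrinsics, pixels), "k1" (the pictures are not rectified: a ray, as slopes to the right and down, at radius r is drawn at 1 + k1 r^2 times it, then the intrinsics apply), "world_to_cam" (4x4, takes a point from world to camera coordinates); the wrist camera has in their place "T_tool_cam" (4x4, takes a point from camera to tool coordinates, whose origin is the TCP and whose axes are the flange's). Camera axes: x right, y down, z forward; pixel columns grow to the right and rows downward; lengths in mm; the calibration is good to about 2 mm. A picture is of the moment at which its call begins: read the wrist's pose just before it. camera_info takes no time and is no camera call.
- order.hand_in(): hands the job in; it is judged then, once.
The state is a dict: "t": time; "joint_pos": joint angles; "joint_velocities": joint speeds; "joint_efforts": joint torques, N m; "tool_pos": TCP position; "tcp_rot": TCP orientation; "wrist_force": force on the tool from outside, world axes, zero at the start; "wrist_torque": the same for the moment, N m; "finger_gap": opening from 0.0 (shut) to 1.0 (fully open); "finger_force": force on a finger pad.
Only numpy, scipy, OpenCV 4.12 (cv2) and the standard library are available. Lean on these libraries where they do the work, as an engineer would, in place of code of your own. Each camera call takes 0.05 s, during which the arm holds its last target. There are 200 camera calls.

## Working session

There is one attempt and no reset: what is moved stays moved. The work goes in short steps, Python scripts to look and compute and a tool call to move; the robot and the scene stay as the last step left them, time stands still between calls to the robot, and variables do not carry over. Pictures are saved under pics/ and viewed, at most 14 in all, crops included, and the job is handed in when it is done.

Besides the shell and the picture viewer there is one more tool, called as name(argument=value, ...), one argument or row to a line, values as JSON. apply_moves: Moves the arm, as the interface text tells. Its arguments: {"type":"object","properties":{"travel":{"type":"array","items":{"type":"array","items":{"type":"number"}}},"rotation":{"type":"array","items":{"type":"array","items":{"type":"number"}}},"fingers":{"type":"array","items":{"type":"number"}}},"required":["travel","rotation","fingers"]}

```bash
ls; mkdir -p pics; cat > h.py <<'E'
import numpy as np, cv2, sys
from scipy.spatial.transform import Rotation as R
from cell import monitor, camera, camera_info, order
def shot(n,f):
    s=monitor.get_state(); im=camera(n); cv2.imwrite('pics/'+f,im[:,:,::-1]); return s,im
def ray(n,px,s=None):
    i=camera_info(n); K=np.array(i['mtx'],float); k=i['k1']
    d=np.array([(px[0]-K[0,2])/K[0,0],(px[1]-K[1,2])/K[1,1]]); u=d.copy()
    for _ in range(30): u=d/(1+k*(u@u))
    v=np.array([u[0],u[1],1.])
    if n=='wrist':
        T=np.array(i['T_tool_cam']); W=np.eye(4); W[:3,:3]=R.from_euler('xyz',s['tcp_rot']).as_matrix(); W[:3,3]=s['tool_pos']; T=W@T
    else: T=np.linalg.inv(np.array(i['world_to_cam']))
    return T[:3,3],T[:3,:3]@v
def at(n,px,z,s=None):
    o,d=ray(n,px,s); return np.round(o+d*(z-o[2])/d[2],1)
def proj(n,p,s=None):
    i=camera_info(n); K=np.array(i['mtx'],float)
    if n=='wrist':
        T=np.array(i['T_tool_cam']); W=np.eye(4); W[:3,:3]=R.from_euler('xyz',s['tcp_rot']).as_matrix(); W[:3,3]=s['tool_pos']; T=np.linalg.inv(W@T)
    else: T=np.array(i['world_to_cam'])
    c=T[:3,:3]@np.array(p,float)+T[:3,3]; u=c[:2]/c[2]; u=u*(1+i['k1']*(u@u)); return K[:2,:2]@u+K[:2,2]
E
python3 - <<'E'
from h import *
print(monitor.get_state())
for n in('scene','top','wrist'): print(n,camera_info(n))
s,a=shot('top','top0.png'); s,b=shot('scene','sc0.png')
E
```

```text
pics
{'t': 0.0, 'joint_pos': array([ 1.15151579e+00,  2.07405422e-01,  1.54294352e+00, -1.91784900e-05,
        1.39348576e+00, -1.50537200e-01]), 'joint_velocities': array([-4.14004266e-05, -9.99575175e-04,  2.18272408e-03, -6.89336336e-04,
       -6.69067573e-04,  4.29433936e-04]), 'joint_efforts': array([-5.93660911e-05, -3.70892966e+01, -2.81411630e+01,  6.98328693e-02,
        3.60742270e-02, -1.75902287e-04]), 'tool_pos': array([152.36121907, 553.56237487, 181.90409662]), 'tcp_rot': array([-3.13937314e+00, -3.17580728e-04,  2.87285237e+00]), 'wrist_force': array([-0.16009075, -0.73071511,  0.42835102]), 'wrist_torque': array([0.01215265, 0.00734167, 0.02137866]), 'finger_force': 0.0, 'finger_gap': 0.999052668623972}
scene {'mtx': array([[396.50026287,   0.        , 314.08109004],
       [  0.        , 396.50026287, 196.74126234],
       [  0.        ,   0.        ,   1.        ]]), 'k1': 0.0029977016010090222, 'world_to_cam': array([[ 1.24883395e-01,  9.92128832e-01,  9.19339184e-03,
        -5.14825115e+01],
       [ 8.41469929e-01, -1.01000951e-01, -5.30779772e-01,
        -4
[... 592 characters left out ...]
, -1.38290593e-03, -9.76721554e-01,
         1.22055444e+03],
       [ 0.00000000e+00,  0.00000000e+00,  0.00000000e+00,
         1.00000000e+00]])}
wrist {'mtx': array([[324.1310951 ,   0.        , 323.25705341],
       [  0.        , 324.1310951 , 199.86192905],
       [  0.        ,   0.        ,   1.        ]]), 'k1': 0.00880504796622878, 'T_tool_cam': array([[-7.61427002e-04, -9.58462209e-01, -2.85218537e-01,
         8.41624556e+01],
       [ 9.99999681e-01, -7.98568585e-04,  1.39228371e-05,
         4.25457026e-01],
       [-2.41111077e-04, -2.85218436e-01,  9.58462511e-01,
        -2.02131254e+02],
       [ 0.00000000e+00,  0.00000000e+00,  0.00000000e+00,
         1.00000000e+00]])}
```

View pics/top0.png

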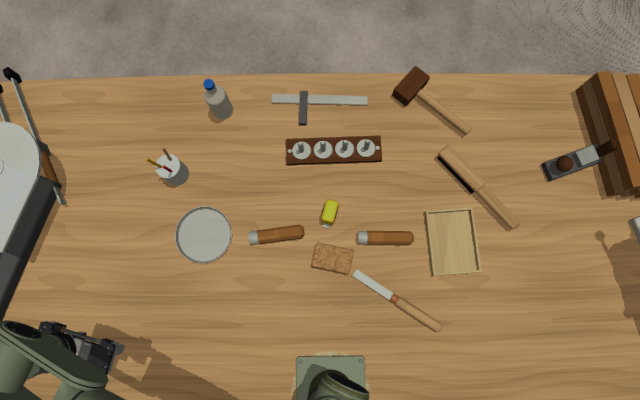

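View pics/sc0.png

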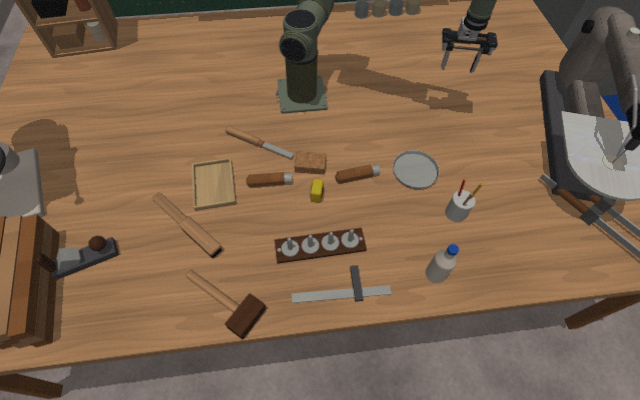

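```bash
python3 - <<'E'
from h import *
im=cv2.imread('pics/top0.png'); cv2.imwrite('pics/c0.png',cv2.resize(im[125:285,165:485],None,fx=2.5,fy=2.5,interpolation=cv2.INTER_CUBIC))
E
```

```text
(no output)
```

View pics/c0.png

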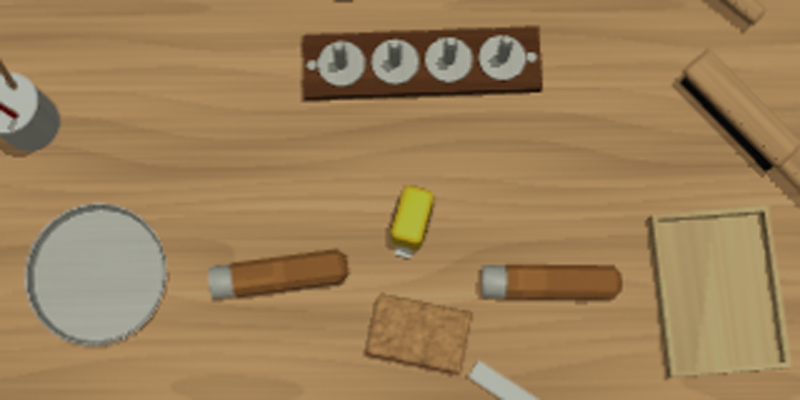

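```bash
python3 - <<'E'
from h import *
P=lambda x,y,z: at('top',(165+x/2.5,125+y/2.5),z)
f=lambda a,b:(np.round(a,1),np.round(b,1),'len',np.linalg.norm(a-b),'yaw',np.degrees(np.arctan2(*(b-a)[[1,0]])),'mid',(a+b)/2)
print(f(P(209,283,22),P(347,265,22))); print(f(P(480,282,22),P(621,282,22)))
pins=[P(341,63,20),P(395,61,20),P(449,60,20),P(502,57,20)];print(pins,f(pins[0],pins[3]))
print('pan',P(96,274,20),P(27,274,20),P(166,274,20))
t=[P(652,217,22),P(767,209,22),P(787,368,22),P(669,377,22)];print(t,sum(t)/4,[np.linalg.norm(t[i]-t[i-1]) for i in range(4)])
for n,q in dict(tape=(410,215,62),cork=(418,334,35),can=(15,90,100)).items(): print(n,P(*q))
E
```

```text
(array([426.6, 232.8,  22. ]), array([446.4,  72.8,  22. ]), 'len', np.float64(161.22047016430636), 'yaw', np.float64(-82.94551234852712), 'mid', array([436.5, 152.8,  22. ]))
(array([425.1, -81. ,  22. ]), array([ 423.3, -244.6,   22. ]), 'len', np.float64(163.6099019008324), 'yaw', np.float64(-90.63036822678993), 'mid', array([ 424.2, -162.8,   22. ]))
[array([692.3,  80.4,  20. ]), array([694.2,  15.1,  20. ]), array([694.8, -50.2,  20. ]), array([ 698.1, -114.5,   20. ])] (array([692.3,  80.4,  20. ]), array([ 698.1, -114.5,   20. ]), 'len', np.float64(194.98628156872985), 'yaw', np.float64(-88.29544651142677), 'mid', array([695.2 , -17.05,  20.  ]))
pan [438.2 366.   20. ] [438.6 447.8  20. ] [437.7 283.7  20. ]
[array([ 499.4, -285.1,   22. ]), array([ 507.4, -422.9,   22. ]), array([ 321.4, -432.4,   22. ]), array([ 313.6, -294.7,   22. ])] [ 410.45  -358.775   22.   ] [np.float64(186.0478433091875), np.float64(138.03202526950037), np.float64(186.2424495113829), np.float64(137.92073810707365)]
tape [497.4  -0.5  62. ]
cork [365.1  -8.3  35. ]
can [638.7 447.9 100. ]
```

```bash
cat >> h.py <<'E'
import json
def frame(yv,zv):
    z=np.array(zv,float);z/=np.linalg.norm(z);y=np.array(yv,float);y-=z*(y@z);y/=np.linalg.norm(y)
    return np.stack([np.cross(y,z),y,z],1)
def plan(segs,start=None):
    """segs: list of (pos mm, Rmat, fingers[, step mm, pad rows]); prints rows in calls of 5"""
    s=monitor.get_state(); p=s['tool_pos'].copy(); M=R.from_euler('xyz',s['tcp_rot']).as_matrix(); rows=[]
    if start is not None: p,M=np.array(start[0],float),start[1]
    for g in segs:
        P,Q,f=np.array(g[0],float),g[1],g[2]; st=g[3] if len(g)>3 else 40; pad=g[4] if len(g)>4 else 0
        n=int(max(1,np.ceil(np.linalg.norm(P-p)/st-.05),np.ceil(R.from_matrix(M.T@Q).magnitude()/.145-.05)))
        for i in range(n):
            a=1/(n-i); t=np.round(M.T@(P-p)*a/1000,3); r=np.round(R.from_matrix(M.T@Q).as_rotvec()*a,2)
            rows.append((t.tolist(),r.tolist(),f)); p=p+M@t*1000; M=M@R.from_rotvec(r).as_matrix()
        rows+= [([0,0,0],[0,0,0],f)]*pad
    while len(rows)%5: rows.append(([0,0,0],[0,0,0],rows[-1][2]))
    for i in range(0,len(rows),5):
        b=rows[i:i+5]; print(json.dumps(dict(travel=[x[0] for x in b],rotation=[x[1] for x in b],fingers=[x[2] for x in b])).replace('-0.0,','0,').replace('-0.0]','0]'))
    print('end',np.round(p,1))
def rod(v,a): return R.from_rotvec(np.array(v)*a).as_matrix()
E
cat > hs.py <<'E'
from h import *
H={1:dict(mid=[436.5,152.8],yaw=-83.),2:dict(mid=[424.2,-162.8],yaw=-90.6)}
def geo(k,tilt=45,off=10):
    h=H[k];a=np.radians(h['yaw']);d=np.array([np.cos(a),np.sin(a),0]);y=np.array([-d[1],d[0],0]);t=np.radians(tilt)
    z=-d*np.sin(t)+np.array([0,0,-1])*np.cos(t); F=frame(y,z)
    g=np.array(h['mid']+[26])+d*off+F[:,2]*2
    return d,F,g
E
python3 - <<'E'
from hs import *
d,F,g=geo(1); print(g,F)
plan([(g-F[:,2]*140+[0,0,40],F,1),(g-F[:,2]*60,F,1)])
E
```

```text
[437.54634416 144.27821071  24.58578644] [[-8.61746391e-02  9.92546152e-01 -8.61746391e-02]
 [ 7.01836114e-01  1.21869343e-01  7.01836114e-01]
 [ 7.07106781e-01  4.43756160e-18 -7.07106781e-01]]
{"travel": [[-0.028, -0.027, 0.001], [-0.03, -0.025, -0.001], [-0.032, -0.023, -0.003], [-0.033, -0.021, -0.005], [-0.034, -0.018, -0.008]], "rotation": [[-0.03, 0.05, 0.07], [-0.03, 0.05, 0.07], [-0.03, 0.05, 0.07], [-0.03, 0.05, 0.07], [-0.03, 0.04, 0.08]], "fingers": [1, 1, 1, 1, 1]}
{"travel": [[-0.035, -0.015, -0.01], [-0.035, -0.013, -0.012], [-0.036, -0.009, -0.014], [-0.035, -0.006, -0.015], [-0.035, -0.003, -0.017]], "rotation": [[-0.03, 0.05, 0.07], [-0.03, 0.05, 0.08], [-0.03, 0.04, 0.07], [-0.03, 0.05, 0.08], [-0.03, 0.04, 0.07]], "fingers": [1, 1, 1, 1, 1]}
{"travel": [[-0.034, 0, -0.019], [-0.033, 0.003, -0.021], [-0.032, 0.006, -0.022], [-0.031, 0.01, -0.023], [-0.029, 0.012, -0.024]], "rotation": [[-0.04, 0.05, 0.07], [-0.03, 0.04, 0.08], [-0.04, 0.05, 0.07], [-0.03, 0.04, 0.08], [-0.04, 0.05, 0.07]], "fingers": [1, 1, 1, 1, 1]}
{"travel": [[-0.009, 0, 0.036], [-0.01, 0, 0.036], [-0.009, 0, 0.037], [0, 0, 0], [0, 0, 0]], "rotation": [[0.0, 0, 0.0], [0.0, 0, 0.0], [0.0, 0, 0.0], [0, 0, 0], [0, 0, 0]], "fingers": [1, 1, 1, 1, 1]}
end [443.  102.6  67. ]
```

apply_moves(
  travel=[
    [-0.028,-0.027,0.001],
    [-0.03,-0.025,-0.001],
    [-0.032,-0.023,-0.003],
    [-0.033,-0.021,-0.005],
    [-0.034,-0.018,-0.008],
  ],
  rotation=[
    [-0.03,0.05,0.07],
    [-0.03,0.05,0.07],
    [-0.03,0.05,0.07],
    [-0.03,0.05,0.07],
    [-0.03,0.04,0.08],
  ],
  fingers=[1,1,1,1,1],
)

```text
t: 0.6
tool_pos: [252.9, 384.1, 176.1]
tcp_rot: [3.037, -0.263, 2.521]
wrist_force: [0.6, 0.0, -0.0]
finger_gap: 0.997
finger_force: 0.0
```

apply_moves(
  travel=[
    [-0.035,-0.015,-0.01],
    [-0.035,-0.013,-0.012],
    [-0.036,-0.009,-0.014],
    [-0.035,-0.006,-0.015],
    [-0.035,-0.003,-0.017],
  ],
  rotation=[
    [-0.03,0.05,0.07],
    [-0.03,0.05,0.08],
    [-0.03,0.04,0.07],
    [-0.03,0.05,0.08],
    [-0.03,0.04,0.07],
  ],
  fingers=[1,1,1,1,1],
)

```text
t: 1.1
tool_pos: [352.1, 215.0, 169.8]
tcp_rot: [3.033, -0.534, 2.148]
wrist_force: [1.9, 0.1, -0.3]
finger_gap: 1.002
finger_force: 0.0
```

apply_moves(
  travel=[
    [-0.034,0,-0.019],
    [-0.033,0.003,-0.021],
    [-0.032,0.006,-0.022],
    [-0.031,0.01,-0.023],
    [-0.029,0.012,-0.024],
  ],
  rotation=[
    [-0.04,0.05,0.07],
    [-0.03,0.04,0.08],
    [-0.04,0.05,0.07],
    [-0.03,0.04,0.08],
    [-0.04,0.05,0.07],
  ],
  fingers=[1,1,1,1,1],
)

```text
t: 1.6
tool_pos: [450.8, 44.6, 164.0]
tcp_rot: [3.133, -0.79, 1.697]
wrist_force: [0.9, -0.4, 0.8]
finger_gap: 1.001
finger_force: 0.0
```

```bash
python3 - <<'E'
from hs import *
s=monitor.get_state(); print(s['tool_pos'],s['tcp_rot'],s['joint_pos'],s['t'])
d,F,g=geo(1); print(F)
plan([(g-F[:,2]*60,F,1),(g,F,1,20)])
shot('top','top1.png')
E
```

```text
[450.8106986   44.60948749 163.99168275] [ 3.13331734 -0.78996417  1.69653058] [-0.58136035  0.2450118   1.77998012  0.58014374  1.67115613 -0.81277543] 1.6
[[-8.61746391e-02  9.92546152e-01 -8.61746391e-02]
 [ 7.01836114e-01  1.21869343e-01  7.01836114e-01]
 [ 7.07106781e-01  4.43756160e-18 -7.07106781e-01]]
{"travel": [[-0.009, -0.001, 0.037], [-0.009, 0, 0.036], [-0.01, -0.001, 0.037], [0, 0.0, 0.02], [0, 0.0, 0.02]], "rotation": [[0.0, 0, 0.0], [0.0, 0, 0.0], [0.01, 0, 0.0], [0, 0, 0.0], [0, 0, 0.0]], "fingers": [1, 1, 1, 1, 1]}
{"travel": [[0, 0.001, 0.02], [0, 0, 0], [0, 0, 0], [0, 0, 0], [0, 0, 0]], "rotation": [[0, 0, 0.0], [0, 0, 0], [0, 0, 0], [0, 0, 0], [0, 0, 0]], "fingers": [1, 1, 1, 1, 1]}
end [437.9 144.8  24.4]
```

apply_moves(
  travel=[
    [-0.009,-0.001,0.037],
    [-0.009,0,0.036],
    [-0.01,-0.001,0.037],
    [0,0,0.02],
    [0,0,0.02],
  ],
  rotation=[
    [0,0,0],
    [0,0,0],
    [0.01,0,0],
    [0,0,0],
    [0,0,0],
  ],
  fingers=[1,1,1,1,1],
)

```text
t: 2.15
tool_pos: [436.4, 133.2, 37.1]
tcp_rot: [-3.138, -0.789, 1.699]
wrist_force: [-0.2, 0.5, 0.9]
finger_gap: 1.0
finger_force: 0.0
```

apply_moves(
  travel=[
    [0,0.001,0.02],
    [0,0,0],
    [0,0,0],
    [0,0,0],
    [0,0,0],
  ],
  rotation=[
    [0,0,0],
    [0,0,0],
    [0,0,0],
    [0,0,0],
    [0,0,0],
  ],
  fingers=[1,1,1,-1,-1],
)

```text
t: 2.65
tool_pos: [437.8, 145.4, 25.0]
tcp_rot: [3.14, -0.787, 1.702]
wrist_force: [0.3, -0.0, -0.6]
finger_gap: 0.864
finger_force: 0.0
```

apply_moves(
  travel=[
    [0,0,0],
    [0,0,0],
    [0,0,0],
    [0,0,0],
    [0,0,0],
  ],
  rotation=[
    [0,0,0],
    [0,0,0],
    [0,0,0],
    [0,0,0],
    [0,0,0],
  ],
  fingers=[-1,-1,-1,-1,-1],
)

```text
t: 3.15
tool_pos: [436.7, 146.3, 24.4]
tcp_rot: [-3.141, -0.788, 1.701]
wrist_force: [-0.4, -0.0, -0.8]
finger_gap: 0.441
finger_force: 0.0
```

```bash
python3 - <<'E'
from hs import *
s=monitor.get_state(); print(s)
d,F,g=geo(1); M=R.from_euler('xyz',s['tcp_rot']).as_matrix(); p=s['tool_pos']
G=rod(np.array([-F[0,1],-F[1,1],0]),np.pi/2)@M
plan([(p+[0,0,110],M,-1),([p[0],p[1]+20,130],G,-1)])
E
```

```text
{'t': 3.15, 'joint_pos': array([-0.40856956,  0.41862357,  1.928535  ,  0.67597419,  1.33474831,
       -0.88899857]), 'joint_velocities': array([ 0.00224627, -0.00010768,  0.00036129,  0.0015037 , -0.00017565,
       -0.00090955]), 'joint_efforts': array([-2.26330227e-02, -3.34847045e+01, -1.58225048e+01,  1.69044558e+00,
        2.16088369e+00,  1.14432196e-02]), 'tool_pos': array([436.74349106, 146.29138993,  24.42172562]), 'tcp_rot': array([-3.14059534, -0.78836598,  1.70076908]), 'wrist_force': array([-0.41585151, -0.03446309, -0.75369225]), 'wrist_torque': array([-0.40505428,  0.01740515, -0.02307454]), 'finger_force': 0.0, 'finger_gap': 0.4411525076432628}
{"travel": [[0.026, 0, -0.026], [0.026, 0, -0.026], [0.026, 0, -0.026], [0.001, 0.0, 0.002], [0.001, 0.0, 0.001]], "rotation": [[0.0, 0.0, 0.0], [0.0, 0.0, 0.0], [0.0, 0.0, 0.0], [0.0, -0.14, 0.0], [0.0, -0.14, 0.0]], "fingers": [-1, -1, -1, -1, -1]}
{"travel": [[0.001, 0.0, 0.001], [0.002, 0.0, 0.001], [0.002, 0.0, 0.001], [0.002, 0.0, 0.001], [0.002, 0.001, 0.0]], "rotation": [[0.0, -0.14, 0.0], [0.0, -0.14, 0.0], [0.0, -0.14, 0.0], [0.0, -0.15, 0.0], [0.0, -0.14, 0.0]], "fingers": [-1, -1, -1, -1, -1]}
{"travel": [[0.002, 0.0, 0.0], [0.002, 0.001, 0], [0.001, 0.0, 0], [0.002, 0.001, -0.001], [0, 0, 0]], "rotation": [[0.0, -0.15, 0.0], [0.0, -0.14, 0.0], [0.01, -0.15, 0.0], [0.0, -0.14, 0.0], [0, 0, 0]], "fingers": [-1, -1, -1, -1, -1]}
end [437.2 166.5 129.8]
```

apply_moves(
  travel=[
    [0,0,0],
    [0,0,0],
    [0,0,0],
    [0,0,0],
    [0,0,0],
  ],
  rotation=[
    [0,0,0],
    [0,0,0],
    [0,0,0],
    [0,0,0],
    [0,0,0],
  ],
  fingers=[-1,-1,-1,-1,-1],
)

```text
t: 3.65
tool_pos: [437.0, 146.3, 24.5]
tcp_rot: [-3.141, -0.788, 1.701]
wrist_force: [0.5, 1.0, 0.4]
finger_gap: 0.228
finger_force: 30.0
```

apply_moves(
  travel=[
    [0.014,0,-0.014],
    [0.026,0,-0.026],
    [0.026,0,-0.026],
    [0.012,0,-0.012],
    [0,0,0],
  ],
  rotation=[
    [0,0,0],
    [0,0,0],
    [0,0,0],
    [0,0,0],
    [0,-0.07,0],
  ],
  fingers=[-1,-1,-1,-1,-1],
)

```text
t: 4.15
tool_pos: [437.9, 144.3, 135.0]
tcp_rot: [3.141, -0.715, 1.7]
wrist_force: [-0.3, 0.1, -1.7]
finger_gap: 0.224
finger_force: 30.0
```

apply_moves(
  travel=[
    [0.002,0,0.002],
    [0.002,0,0.001],
    [0.002,0,0.001],
    [0.002,0,0.001],
    [0.002,0,0.001],
  ],
  rotation=[
    [0,-0.14,0],
    [0,-0.14,0],
    [0,-0.14,0],
    [0,-0.15,0],
    [0,-0.14,0],
  ],
  fingers=[-1,-1,-1,-1,-1],
)

```text
t: 4.65
tool_pos: [435.5, 157.4, 134.2]
tcp_rot: [3.14, -0.003, 1.701]
wrist_force: [-0.3, -0.1, -2.6]
finger_gap: 0.225
finger_force: 30.0
```

apply_moves(
  travel=[
    [0.002,0,0],
    [0.002,0,0],
    [0.002,0,0],
    [0.002,0,0],
    [0.002,0,0],
  ],
  rotation=[
    [0,-0.14,0],
    [0,-0.14,0],
    [0,-0.15,0],
    [0,-0.14,0],
    [0,-0.14,0],
  ],
  fingers=[-1,-1,-1,-1,-1],
)

```text
t: 5.15
tool_pos: [434.0, 167.9, 130.8]
tcp_rot: [3.141, 0.706, 1.703]
wrist_force: [-1.2, 0.0, -2.3]
finger_gap: 0.223
finger_force: 30.0
```

```bash
python3 - <<'E'
from hs import *
s=monitor.get_state(); print(s['tool_pos'],s['tcp_rot'],s['joint_pos'],s['finger_gap'],s['finger_force'],s['wrist_force'],s['t'])
M=R.from_euler('xyz',s['tcp_rot']).as_matrix();print(M)
s,a=shot('top','t2.png'); _,b=shot('scene','s2.png'); _,c=shot('wrist','w2.png')
cv2.imwrite('pics/m2.png',np.hstack([a[130:330,220:460],b[100:300,180:480],])[:,:,::-1])
E
```

```text
[433.95434705 167.88753153 130.8342312 ] [3.14116568 0.70616193 1.70299826] [ 0.63274432  0.34566321  1.67704428 -0.6068711   1.5183345   0.65947066] 0.22306795878759642 29.9959345953539 [-1.20656514  0.0351205  -2.28166721] 5.15
[[-1.00294166e-01  9.91237431e-01  8.59618254e-02]
 [ 7.54218851e-01  1.32091823e-01 -6.43199561e-01]
 [-6.48918334e-01  3.24865791e-04 -7.60857996e-01]]
```

View pics/m2.png

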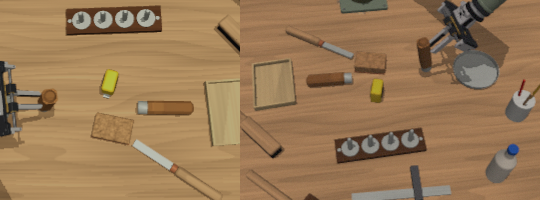

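apply_moves(
  travel=[
    [0.005,0,0.005],
    [0.005,0,0.005],
    [0.005,0,0.005],
    [0.005,0,0.005],
    [0.003,0,0.003],
  ],
  rotation=[
    [0,-0.08,0],
    [0,0,0],
    [0,0,0],
    [0,0,0],
    [0,0,0],
  ],
  fingers=[-1,-1,-1,-1,-1],
)

```text
t: 5.8
tool_pos: [434.2, 166.8, 98.6]
tcp_rot: [-3.141, 0.78, 1.7]
wrist_force: [-0.3, 0.5, -1.9]
finger_gap: 0.225
finger_force: 30.0
```

apply_moves(
  travel=[
    [0.001,0,0.001],
    [0.001,0,0.001],
    [0.001,0,0.001],
    [0,0,0],
    [0,0,0],
  ],
  rotation=[
    [0,0,0],
    [0,0,0],
    [0,0,0],
    [0,0,0],
    [0,0,0],
  ],
  fingers=[-1,-1,-1,-1,-1],
)

```text
t: 6.3
tool_pos: [434.1, 167.7, 94.4]
tcp_rot: [-3.141, 0.782, 1.702]
wrist_force: [0.0, -0.8, -1.7]
finger_gap: 0.226
finger_force: 30.0
```

apply_moves(
  travel=[
    [0.001,0,0.001],
    [0.001,0,0.001],
    [0,0,0],
    [0,0,0],
    [0,0,0],
  ],
  rotation=[
    [0,0,0],
    [0,0,0],
    [0,0,0],
    [0,0,0],
    [0,0,0],
  ],
  fingers=[-1,-1,-1,-1,-1],
)

```text
t: 6.8
tool_pos: [434.0, 167.6, 91.4]
tcp_rot: [-3.141, 0.782, 1.702]
wrist_force: [0.5, -0.2, -1.6]
finger_gap: 0.229
finger_force: 30.0
```

```bash
python3 - <<'E'
from hs import *
s=monitor.get_state(); print(s['tool_pos'],s['tcp_rot'],s['finger_gap'],s['finger_force'],s['wrist_force'],s['wrist_torque'])
E
```

```text
[434.04148575 167.55876394  91.44741814] [-3.14070039  0.78174021  1.70220929] 0.22897876192354572 29.9982983879044 [ 0.54516622 -0.21715517 -1.58841423] [0.5274229  0.11661224 0.02455637]
```

apply_moves(
  travel=[
    [0.001,0,0.001],
    [0.001,0,0.001],
    [0,0,0],
    [0,0,0],
    [0,0,0],
  ],
  rotation=[
    [0,0,0],
    [0,0,0],
    [0,0,0],
    [0,0,0],
    [0,0,0],
  ],
  fingers=[-1,-1,-1,-1,-1],
)

```text
t: 7.3
tool_pos: [434.9, 167.6, 90.3]
tcp_rot: [3.139, 0.783, 1.7]
wrist_force: [-0.6, 0.7, 5.5]
finger_gap: 0.227
finger_force: 30.0
```

apply_moves(
  travel=[
    [0.001,0,0.001],
    [0,0,0],
    [0,0,0],
    [0,0,0],
    [0,0,0],
  ],
  rotation=[
    [0,0,0],
    [0,0,0],
    [0,0,0],
    [0,0,0],
    [0,0,0],
  ],
  fingers=[-1,-1,-1,-1,-1],
)

```text
t: 7.8
tool_pos: [435.5, 167.6, 90.1]
tcp_rot: [3.138, 0.784, 1.699]
wrist_force: [-1.2, 1.9, 9.5]
finger_gap: 0.227
finger_force: 30.1
```

apply_moves(
  travel=[
    [0.001,0,0.001],
    [0,0,0],
    [0,0,0],
    [0,0,0],
    [0,0,0],
  ],
  rotation=[
    [0,0,0],
    [0,0,0],
    [0,0,0],
    [0,0,0],
    [0,0,0],
  ],
  fingers=[-1,-1,-1,-1,-1],
)

```text
t: 8.3
tool_pos: [436.0, 167.5, 90.0]
tcp_rot: [3.136, 0.786, 1.697]
wrist_force: [-2.3, 2.9, 13.3]
finger_gap: 0.23
finger_force: 30.1
```

apply_moves(
  travel=[
    [-0.001,0,-0.001],
    [-0.001,0,-0.001],
    [0,0,0],
    [0,0,0],
    [0,0,0],
  ],
  rotation=[
    [0,0,0],
    [0,0,0],
    [0,0,0],
    [0,0,0],
    [0,0,0],
  ],
  fingers=[-1,-1,1,1,1],
)

```text
t: 8.8
tool_pos: [433.6, 167.3, 88.2]
tcp_rot: [-3.139, 0.782, 1.703]
wrist_force: [0.5, -0.8, -0.4]
finger_gap: 0.469
finger_force: 0.0
```

apply_moves(
  travel=[
    [0,0,0],
    [0,0,0],
    [0,0,0],
    [0,0,0],
    [0,0,0],
  ],
  rotation=[
    [0,0,0],
    [0,0,0],
    [0,0,0],
    [0,0,0],
    [0,0,0],
  ],
  fingers=[1,1,1,1,1],
)

```text
t: 9.3
tool_pos: [434.0, 167.6, 88.6]
tcp_rot: [-3.141, 0.782, 1.702]
wrist_force: [1.1, -0.8, -0.1]
finger_gap: 0.9
finger_force: 0.0
```

apply_moves(
  travel=[
    [0,0,0],
    [0,0,-0.02],
    [0,0,-0.03],
    [0,0,-0.04],
    [0,0,-0.04],
  ],
  rotation=[
    [0,0,0],
    [0,0,0],
    [0,0,0],
    [0,0,0],
    [0,0,0],
  ],
  fingers=[1,1,1,1,1],
)

```text
t: 9.8
tool_pos: [421.6, 258.8, 181.6]
tcp_rot: [-3.139, 0.782, 1.703]
wrist_force: [0.3, 0.5, 0.4]
finger_gap: 1.004
finger_force: 0.0
```

```bash
python3 - <<'E'
from hs import *
s=monitor.get_state(); print(s['tool_pos'],s['tcp_rot'],s['finger_gap'])
_,a=shot('top','t3.png'); _,b=shot('scene','s3.png')
cv2.imwrite('pics/m3.png',cv2.resize(np.hstack([a[180:290,230:420],b[120:230,300:450],])[:,:,::-1],None,fx=2.3,fy=2.3))
d,F,g=geo(2); p=g-F[:,2]*60; print(g)
G=rod(np.array([-F[0,1],-F[1,1],0]),np.pi/4)@F
plan([(s['tool_pos']+[0,0,80],G,1),([410,-120,230],G,1),(g-F[:,2]*130+[0,0,20],F,1),(p,F,1),(g,F,1,20)])
E
```

```text
[421.64247653 258.77250484 181.64924228] [-3.13929175  0.78230886  1.7025943 ] 1.0037638252777947
[ 424.1100915  -171.38531567   24.58578644]
{"travel": [[-0.009, 0, -0.009], [-0.008, 0, -0.01], [-0.007, 0, -0.011], [-0.006, -0.001, -0.012], [-0.004, 0, -0.012]], "rotation": [[0.01, 0.13, 0.02], [0.01, 0.13, 0.02], [0.01, 0.13, 0.02], [0.01, 0.13, 0.02], [0.01, 0.13, 0.03]], "fingers": [1, 1, 1, 1, 1]}
{"travel": [[-0.002, -0.001, -0.012], [-0.038, -0.001, 0.003], [-0.038, -0.001, 0.003], [-0.038, -0.001, 0.003], [-0.038, -0.001, 0.003]], "rotation": [[0.01, 0.12, 0.02], [0, 0.0, 0.0], [0, 0.0, 0.0], [0, 0.0, 0.0], [0, 0.0, 0.0]], "fingers": [1, 1, 1, 1, 1]}
{"travel": [[-0.038, -0.001, 0.003], [-0.038, -0.001, 0.004], [-0.038, -0.001, 0.003], [-0.038, -0.001, 0.004], [-0.038, -0.001, 0.003]], "rotation": [[0, 0.0, 0.0], [0, 0.0, 0.0], [0, 0.0, 0.0], [0, 0.0, 0.0], [0, 0.0, 0.0]], "fingers": [1, 1, 1, 1, 1]}
{"travel": [[-0.037, 0, 0.004], [-0.024, 0.002, 0.016], [-0.026, 0.002, 0.012], [-0.027, 0.003, 0.009], [-0.028, 0.002, 0.006]], "rotation": [[0, 0.0, 0.0], [0, 0.13, 0.0], [0, 0.13, 0.0], [0, 0.13, 0.0], [0, 0.13, 0.0]], "fingers": [1, 1, 1, 1, 1]}
{"travel": [[-0.028, 0.003, 0.002], [-0.028, 0.002, -0.002], [-0.005, 0.0, 0.028], [-0.005, 0.0, 0.028], [-0.004, 0.0, 0.028]], "rotation": [[0, 0.13, 0.0], [0, 0.14, 0.0], [0, 0, 0.0], [0, 0, 0.0], [0, 0, 0.0]], "fingers": [1, 1, 1, 1, 1]}
{"travel": [[0, 0.0, 0.02], [0, 0.0, 0.02], [-0.001, 0.0, 0.02], [0, 0, 0], [0, 0, 0]], "rotation": [[0, 0, 0.0], [0, 0, 0.0], [0, 0, 0.0], [0, 0, 0], [0, 0, 0]], "fingers": [1, 1, 1, 1, 1]}
end [ 423.6 -171.5   24.1]
```

View pics/m3.png

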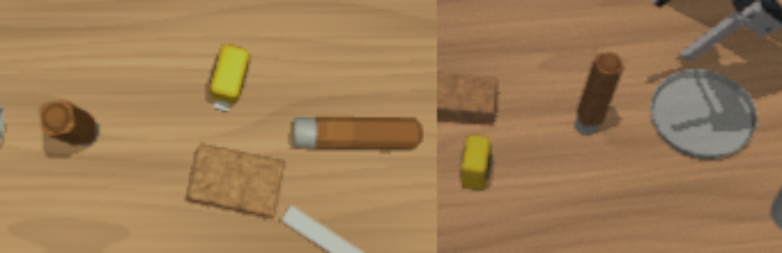

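apply_moves(
  travel=[
    [-0.009,0,-0.009],
    [-0.008,0,-0.01],
    [-0.007,0,-0.011],
    [-0.006,-0.001,-0.012],
    [-0.004,0,-0.012],
  ],
  rotation=[
    [0.01,0.13,0.02],
    [0.01,0.13,0.02],
    [0.01,0.13,0.02],
    [0.01,0.13,0.02],
    [0.01,0.13,0.03],
  ],
  fingers=[1,1,1,1,1],
)

```text
t: 10.4
tool_pos: [420.9, 255.2, 245.8]
tcp_rot: [3.14, 0.126, 1.581]
wrist_force: [0.5, -0.4, -1.0]
finger_gap: 1.0
finger_force: 0.0
```

apply_moves(
  travel=[
    [-0.002,-0.001,-0.012],
    [-0.038,-0.001,0.003],
    [-0.038,-0.001,0.003],
    [-0.038,-0.001,0.003],
    [-0.038,-0.001,0.003],
  ],
  rotation=[
    [0.01,0.12,0.02],
    [0,0,0],
    [0,0,0],
    [0,0,0],
    [0,0,0],
  ],
  fingers=[1,1,1,1,1],
)

```text
t: 10.9
tool_pos: [413.2, 101.0, 245.9]
tcp_rot: [-3.132, 0.012, 1.56]
wrist_force: [1.3, -1.4, -0.6]
finger_gap: 1.0
finger_force: 0.0
```

apply_moves(
  travel=[
    [-0.038,-0.001,0.003],
    [-0.038,-0.001,0.004],
    [-0.038,-0.001,0.003],
    [-0.038,-0.001,0.004],
    [-0.038,-0.001,0.003],
  ],
  rotation=[
    [0,0,0],
    [0,0,0],
    [0,0,0],
    [0,0,0],
    [0,0,0],
  ],
  fingers=[1,1,1,1,1],
)

```text
t: 11.4
tool_pos: [406.0, -88.6, 231.0]
tcp_rot: [-3.132, 0.011, 1.56]
wrist_force: [-0.6, -0.1, -0.2]
finger_gap: 1.004
finger_force: 0.0
```

apply_moves(
  travel=[
    [-0.037,0,0.004],
    [-0.024,0.002,0.016],
    [-0.026,0.002,0.012],
    [-0.027,0.003,0.009],
    [-0.028,0.002,0.006],
  ],
  rotation=[
    [0,0,0],
    [0,0.13,0],
    [0,0.13,0],
    [0,0.13,0],
    [0,0.13,0],
  ],
  fingers=[1,1,1,1,1],
)

```text
t: 11.9
tool_pos: [414.1, -222.1, 166.3]
tcp_rot: [-3.134, -0.513, 1.555]
wrist_force: [0.6, 0.4, 0.4]
finger_gap: 1.001
finger_force: 0.0
```

apply_moves(
  travel=[
    [-0.028,0.003,0.002],
    [-0.028,0.002,-0.002],
    [-0.005,0,0.028],
    [-0.005,0,0.028],
    [-0.004,0,0.028],
  ],
  rotation=[
    [0,0.13,0],
    [0,0.14,0],
    [0,0,0],
    [0,0,0],
    [0,0,0],
  ],
  fingers=[1,1,1,1,1],
)

```text
t: 12.4
tool_pos: [417.4, -217.8, 63.2]
tcp_rot: [-3.125, -0.783, 1.547]
wrist_force: [0.5, 0.0, 0.2]
finger_gap: 1.004
finger_force: 0.0
```

```bash
python3 - <<'E'
from hs import *
s=monitor.get_state(); print(s['tool_pos'],s['tcp_rot'],s['joint_pos'])
d,F,g=geo(2); print(g)
plan([(g,F,1,20)])
E
```

```text
[ 417.36636242 -217.84344875   63.24763485] [-3.12527357 -0.78263557  1.54692709] [-0.9866459   0.58065664  1.54091711  0.40356432  1.70119119 -1.06001457]
[ 424.1100915  -171.38531567   24.58578644]
{"travel": [[0.002, 0.002, 0.02], [0.002, 0.002, 0.02], [0.002, 0.003, 0.02], [0, 0, 0], [0, 0, 0]], "rotation": [[0, 0.0, 0], [0, 0.0, 0], [-0.01, 0.0, -0.01], [0, 0, 0], [0, 0, 0]], "fingers": [1, 1, 1, 1, 1]}
end [ 424.5 -171.4   24.9]
```

apply_moves(
  travel=[
    [0.002,0.002,0.02],
    [0.002,0.002,0.02],
    [0.002,0.003,0.02],
    [0,0,0],
    [0,0,0],
  ],
  rotation=[
    [0,0,0],
    [0,0,0],
    [-0.01,0,-0.01],
    [0,0,0],
    [0,0,0],
  ],
  fingers=[1,1,1,0,-1],
)

```text
t: 12.9
tool_pos: [425.3, -171.9, 27.8]
tcp_rot: [3.135, -0.78, 1.565]
wrist_force: [0.4, -0.6, 0.3]
finger_gap: 0.864
finger_force: 0.0
```

apply_moves(
  travel=[
    [0,0,0],
    [0,0,0],
    [0,0,0],
    [0,0,0],
    [0,0,0],
  ],
  rotation=[
    [0,0,0],
    [0,0,0],
    [0,0,0],
    [0,0,0],
    [0,0,0],
  ],
  fingers=[-1,-1,-1,-1,-1],
)

```text
t: 13.4
tool_pos: [426.2, -172.6, 28.2]
tcp_rot: [3.133, -0.778, 1.567]
wrist_force: [-0.7, -0.2, 0.3]
finger_gap: 0.438
finger_force: 0.0
```

apply_moves(
  travel=[
    [0,0,0],
    [0,0,0],
    [0,0,0],
    [0,0,0],
    [0,0,0],
  ],
  rotation=[
    [0,0,0],
    [0,0,0],
    [0,0,0],
    [0,0,0],
    [0,0,0],
  ],
  fingers=[-1,-1,-1,-1,-1],
)

```text
t: 13.9
tool_pos: [425.2, -172.0, 30.5]
tcp_rot: [3.135, -0.782, 1.568]
wrist_force: [-5.8, -2.3, 13.7]
finger_gap: 0.021
finger_force: 8.9
```

```bash
python3 - <<'E'
from hs import *
s=monitor.get_state(); print(s['tool_pos'],s['tcp_rot'],s['joint_pos'],s['finger_gap'],s['finger_force'])
E
```

```text
[ 425.18704984 -172.04537521   30.50056226] [ 3.13464402 -0.7822576   1.56827197] [-0.93712786  0.5833385   1.62677576  0.43846295  1.59927404 -1.07333074] 0.020627455495153067 8.853536167298444
```

```bash
python3 - <<'E'
from h import *
s,w=shot('wrist','w4.png'); _,b=shot('scene','s4.png'); _,a=shot('top','t4.png')
cv2.imwrite('pics/m4.png',np.hstack([cv2.resize(w,(480,300)),cv2.resize(a[190:290,320:420],(300,300))])[:,:,::-1])
E
```

```text
(no output)
```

View pics/m4.png

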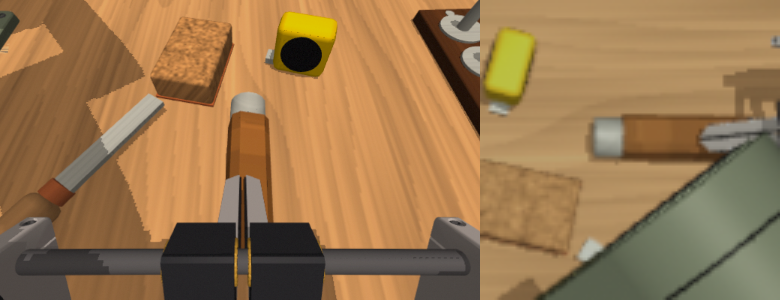

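```bash
python3 - <<'E'
from h import *
s=monitor.get_state(); M=R.from_euler('xyz',s['tcp_rot']).as_matrix(); p=s['tool_pos']; print(M[:,2])
for k in (-40,0,17): print(k,proj('top',p+M[:,2]*k),proj('wrist',p+M[:,2]*k,s),proj('scene',p+M[:,2]*k))
for z in (20,38,50): print(at('top',(320+220/3,190+137/3),z), at('wrist',(243*4/3,178*4/3),z,s),at('wrist',(248*4/3,96*4/3),z,s),at('wrist',(234*4/3,178*4/3),z,s),at('wrist',(268*4/3,178*4/3),z,s))
b=cv2.imread('pics/s4.png');u=proj('scene',p).astype(int);print(u)
w=cv2.imread('pics/w4.png')
cv2.imwrite('pics/m5.png',np.hstack([cv2.resize(b[u[1]-50:u[1]+50,u[0]-50:u[0]+50],(400,400),interpolation=cv2.INTER_CUBIC),cv2.resize(w[210:310,270:370],(400,400),interpolation=cv2.INTER_CUBIC)]))
E
```

```text
[ 0.01005933  0.70489043 -0.70924487]
-40 [400.28070146 235.6548845 ] [324.13491085 262.76647567] [257.12196703 173.57192422]
0 [388.88700921 236.85647378] [323.95683593 234.63172015] [266.07753789 177.5718962 ]
17 [384.1868691  237.35061594] [323.89889389 225.47506421] [269.78346749 179.22713813]
[ 430.4 -186.8   20. ] [ 425.9 -169.7   20. ] [432.5 -70.6  20. ] [ 417.5 -169.6   20. ] [ 449.4 -169.8   20. ]
[ 428.2 -184.    38. ] [ 425.7 -176.8   38. ] [431.8 -86.1  38. ] [ 418.  -176.8   38. ] [ 447.2 -177.    38. ]
[ 426.7 -182.1   50. ] [ 425.6 -181.6   50. ] [431.3 -96.4  50. ] [ 418.3 -181.5   50. ] [ 445.7 -181.7   50. ]
[266 177]
```

View pics/m5.png

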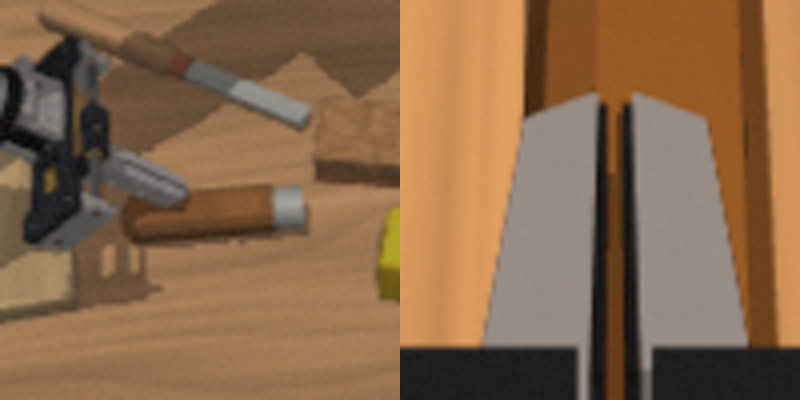

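```bash
python3 - <<'E'
from h import *
from scipy.optimize import least_squares as L
s=monitor.get_state(); M=R.from_euler('xyz',s['tcp_rot']).as_matrix(); p=s['tool_pos']
obs=[('top',(393.3,235.7)),('scene',(262.3,174.5))]
r=L(lambda q:np.concatenate([proj(n,q)-o for n,o in obs]),[425,-170,30]); print('tip',r.x,r.fun,M.T@(r.x-p), 'wrist would see',proj('wrist',r.x,s))
print('tip +x corner in wrist',proj('wrist',p+M@[8,0,17],s),proj('wrist',p+M@[-8,0,17],s),proj('wrist',p+M@[8,0,-17],s))
print(s['wrist_force'],s['t'],s['finger_gap'])
E
```

```text
tip [ 426.32337004 -182.34949838   52.08060297] [0.21920627 0.01599522 0.26870766 0.01846009] [  7.58605202   0.76197139 -22.13144668] wrist would see [325.32070065 237.22012133]
tip +x corner in wrist [323.89741893 214.97996066] [323.90035193 235.76846182] [324.02388114 233.28244755]
[-3.64203326 -1.59666779 12.40631996] 14.05 0.012232862653318358
```

```bash
python3 - <<'E'
from h import *
s=dict(tool_pos=np.array([421.64,258.77,181.65]),tcp_rot=[-3.13929,0.78231,1.70259]); M=R.from_euler('xyz',s['tcp_rot']).as_matrix(); p=s['tool_pos']
for k in(-22,0,17):
  print(k,[proj('scene',p+M@[0,y,k]).round(0) for y in(-50,50)],[proj('top',p+M@[0,y,k]).round(0) for y in(-50,50)])
a=cv2.imread('pics/t3.png');b=cv2.imread('pics/s3.png')
u=proj('scene',p).astype(int);v=proj('top',p).astype(int);print(u,v)
cv2.imwrite('pics/m6.png',np.hstack([cv2.resize(b[u[1]-50:u[1]+50,u[0]-50:u[0]+50],(400,400)),cv2.resize(a[v[1]-50:v[1]+50,v[0]-50:v[0]+50],(400,400))]))
E
```

```text
-22 [array([393., 122.]), array([404., 145.])] [array([222., 253.]), array([219., 213.])]
0 [array([388., 126.]), array([399., 149.])] [array([230., 252.]), array([226., 214.])]
17 [array([384., 129.]), array([395., 152.])] [array([235., 252.]), array([232., 214.])]
[393 137] [227 232]
```

View pics/m6.png

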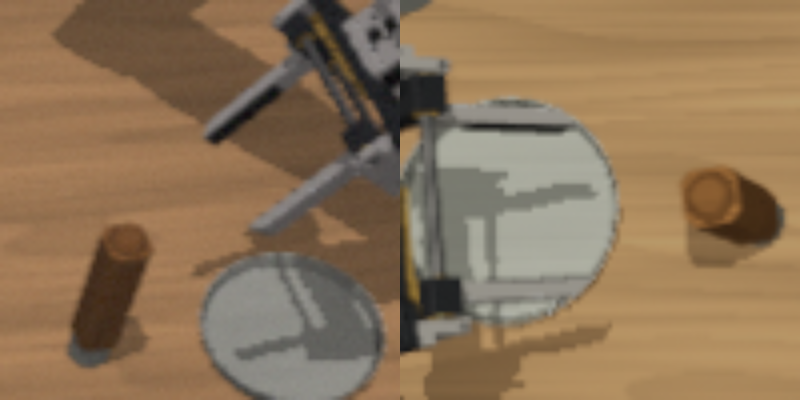

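apply_moves(
  travel=[
    [0,0,-0.008],
    [0,0,0],
    [0,0,0],
    [0,0,0],
    [0,0,0],
  ],
  rotation=[
    [0,0,0],
    [0,0,0],
    [0,0,0],
    [0,0,0],
    [0,0,0],
  ],
  fingers=[1,1,1,1,1],
)

```text
t: 14.55
tool_pos: [425.8, -177.5, 33.5]
tcp_rot: [3.134, -0.779, 1.567]
wrist_force: [-0.1, -0.1, 0.7]
finger_gap: 0.397
finger_force: 0.0
```

apply_moves(
  travel=[
    [0,0,0],
    [0,0,0],
    [0,0,0],
    [0,0,0],
    [0,0,0],
  ],
  rotation=[
    [0,0,0],
    [0,0,0],
    [0,0,0],
    [0,0,0],
    [0,0,0],
  ],
  fingers=[1,1,1,1,1],
)

```text
t: 15.05
tool_pos: [426.0, -177.9, 33.8]
tcp_rot: [3.133, -0.779, 1.567]
wrist_force: [-0.4, -0.7, 0.6]
finger_gap: 0.823
finger_force: 0.0
```

apply_moves(
  travel=[
    [0,0,0],
    [0,0,0],
    [0,0,0],
    [0,0,0],
    [0,0,0],
  ],
  rotation=[
    [0,0,0],
    [0,0,0],
    [0,0,0],
    [0,0,0],
    [0,0,0],
  ],
  fingers=[1,1,1,1,1],
)

```text
t: 15.55
tool_pos: [426.0, -177.9, 33.8]
tcp_rot: [3.133, -0.779, 1.567]
wrist_force: [-0.6, -0.2, -0.8]
finger_gap: 1.0
finger_force: 0.0
```

```bash
cat >> hs.py <<'E'
TIP=-21.   # fingertips as seen by three cameras, along tool z from the TCP
GR=TIP-19
E
python3 - <<'E'
from hs import *
s,w=shot('wrist','w7.png'); print(s['tool_pos'],s['tcp_rot'],s['finger_gap'])
cv2.imwrite('pics/m7.png',w[:,:,::-1])
d,F,g=geo(2); G=np.array([430.5,-173,25.]); T=G-F[:,2]*GR; print(T)
plan([(T-F[:,2]*40,F,1),(T,F,1,8)])
E
```

```text
[ 426.00428951 -177.88575085   33.79414204] [ 3.132979   -0.77877266  1.56730929] 0.9998479304051857
[ 430.79618678 -144.7172796    -3.28427125]
{"travel": [[-0.003, 0.004, 0.01], [0.0, 0.0, 0.008], [0.0, 0.0, 0.008], [0.0, 0.0, 0.008], [0.0, 0.0, 0.008]], "rotation": [[0.0, 0.01, 0.0], [0.0, 0, 0.0], [0.0, 0, 0.0], [0.0, 0, 0.0], [0.0, 0, 0.0]], "fingers": [1, 1, 1, 1, 1]}
{"travel": [[0.0, 0.0, 0.008], [0, 0, 0], [0, 0, 0], [0, 0, 0], [0, 0, 0]], "rotation": [[0.0, 0, 0.01], [0, 0, 0], [0, 0, 0], [0, 0, 0], [0, 0, 0]], "fingers": [1, 1, 1, 1, 1]}
end [ 430.5 -144.6   -3.6]
```

View pics/m7.png

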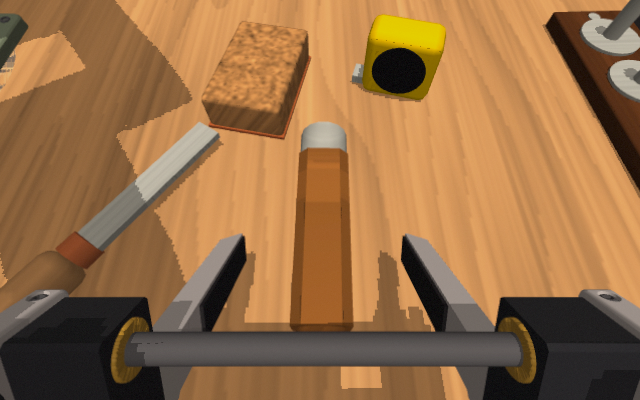

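apply_moves(
  travel=[
    [-0.003,0.001,0.01],
    [0,0,0.008],
    [0,0,0.008],
    [0,0,0.008],
    [0,0,0.004],
  ],
  rotation=[
    [0,0.01,0],
    [0,0,0],
    [0,0,0],
    [0,0,0],
    [0,0,0],
  ],
  fingers=[1,1,1,1,1],
)

```text
t: 16.1
tool_pos: [426.8, -151.7, 4.1]
tcp_rot: [3.135, -0.79, 1.567]
wrist_force: [0.3, 0.5, 0.2]
finger_gap: 1.0
finger_force: 0.0
```

apply_moves(
  travel=[
    [0,0,0.004],
    [0,0,0],
    [0,0,0],
    [0,0,0],
    [0,0,0],
  ],
  rotation=[
    [0,0,0],
    [0,0,0],
    [0,0,0],
    [0,0,0],
    [0,0,0],
  ],
  fingers=[1,1,-1,-1,-1],
)

```text
t: 16.6
tool_pos: [427.6, -150.7, 2.2]
tcp_rot: [3.132, -0.788, 1.568]
wrist_force: [-0.0, 1.0, 0.3]
finger_gap: 0.783
finger_force: 0.0
```

apply_moves(
  travel=[
    [0,0,0],
    [0,0,0],
    [0,0,0],
    [0,0,0],
    [0,0,0],
  ],
  rotation=[
    [0,0,0],
    [0,0,0],
    [0,0,0],
    [0,0,0],
    [0,0,0],
  ],
  fingers=[-1,-1,-1,-1,-1],
)

```text
t: 17.1
tool_pos: [427.3, -150.3, 2.0]
tcp_rot: [3.133, -0.789, 1.567]
wrist_force: [-0.5, 0.2, 0.1]
finger_gap: 0.403
finger_force: 30.0
```

apply_moves(
  travel=[
    [0,0,0],
    [0,0,0],
    [0,0,0],
    [0,0,0],
    [0,0,0],
  ],
  rotation=[
    [0,0,0],
    [0,0,0],
    [0,0,0],
    [0,0,0],
    [0,0,0],
  ],
  fingers=[-1,-1,-1,-1,-1],
)

```text
t: 17.6
tool_pos: [427.3, -150.2, 2.0]
tcp_rot: [3.133, -0.789, 1.567]
wrist_force: [-0.7, -0.9, 0.3]
finger_gap: 0.402
finger_force: 30.0
```

apply_moves(
  travel=[
    [0.012,0,-0.012],
    [0.022,0,-0.022],
    [0.022,0,-0.022],
    [0.022,0,-0.022],
    [0.01,0,-0.01],
  ],
  rotation=[
    [0,0,0],
    [0,0,0],
    [0,0,0],
    [0,0,0],
    [0,0,0],
  ],
  fingers=[-1,-1,-1,-1,-1],
)

```text
t: 18.1
tool_pos: [428.0, -151.9, 129.6]
tcp_rot: [3.127, -0.785, 1.571]
wrist_force: [0.1, 0.1, -2.4]
finger_gap: 0.405
finger_force: 30.0
```

apply_moves(
  travel=[
    [0,0,0],
    [0,0,0],
    [0,0,0],
    [0,0,0],
    [0,0,0],
  ],
  rotation=[
    [0,-0.12,0],
    [0,-0.14,0],
    [0,-0.14,0],
    [0,-0.14,0],
    [0,-0.14,0],
  ],
  fingers=[-1,-1,-1,-1,-1],
)

```text
t: 18.6
tool_pos: [427.0, -151.1, 127.5]
tcp_rot: [3.133, -0.103, 1.561]
wrist_force: [0.4, 0.2, -2.0]
finger_gap: 0.402
finger_force: 30.0
```

apply_moves(
  travel=[
    [0,0,0],
    [0,0,0],
    [0,0,0],
    [0,0,0],
    [0,0,0],
  ],
  rotation=[
    [0,-0.14,0],
    [0,-0.14,0],
    [0,-0.14,0],
    [0,-0.14,0],
    [0,-0.14,0],
  ],
  fingers=[-1,-1,-1,-1,-1],
)

```text
t: 19.1
tool_pos: [427.0, -150.0, 127.7]
tcp_rot: [3.129, 0.596, 1.555]
wrist_force: [0.5, -0.5, -2.1]
finger_gap: 0.401
finger_force: 30.0
```

apply_moves(
  travel=[
    [0,0,0],
    [0,0,0],
    [0,0,0],
    [0,0,0],
    [0,0,0],
  ],
  rotation=[
    [0,-0.14,0],
    [0,-0.05,0],
    [0,0,0],
    [0,0,0],
    [0,0,0],
  ],
  fingers=[-1,-1,-1,-1,-1],
)

```text
t: 19.6
tool_pos: [427.0, -151.2, 127.1]
tcp_rot: [3.131, 0.78, 1.552]
wrist_force: [-0.1, -0.8, -1.6]
finger_gap: 0.404
finger_force: 30.0
```

```bash
python3 - <<'E'
from hs import *
s=monitor.get_state(); print(s['tool_pos'],s['tcp_rot'],s['joint_pos'],s['finger_gap'],s['finger_force'],s['wrist_force'],s['t'])
M=R.from_euler('xyz',s['tcp_rot']).as_matrix();M0=R.from_euler('xyz',[3.133,-.789,1.567]).as_matrix()
print('net',R.from_matrix(M0.T@M).as_rotvec(),M.T@[0,0,-1])
E
```

```text
[ 426.99991665 -151.1647409   127.11436485] [3.13067367 0.78002011 1.55204726] [ 0.04375421  0.13444585  2.00294239 -0.84974288  1.20928184  0.45965775] 0.40395634847392087 29.992076754570007 [-0.11333422 -0.84687282 -1.56993075] 19.6
net [-1.90279205e-03 -1.56907588e+00  1.29678032e-03] [ 0.70329371 -0.00776215  0.71085702]
```

apply_moves(
  travel=[
    [0.008,0,0.008],
    [0.008,0,0.008],
    [0.008,0,0.008],
    [0.008,0,0.008],
    [0.004,0,0.004],
  ],
  rotation=[
    [0,0,0],
    [0,0,0],
    [0,0,0],
    [0,0,0],
    [0,0,0],
  ],
  fingers=[-1,-1,-1,-1,-1],
)

```text
t: 20.1
tool_pos: [425.8, -150.6, 73.8]
tcp_rot: [3.137, 0.781, 1.558]
wrist_force: [-0.2, -0.1, -1.1]
finger_gap: 0.4
finger_force: 30.0
```

apply_moves(
  travel=[
    [0.001,0,0.001],
    [0.001,0,0.001],
    [0,0,0],
    [0,0,0],
    [0,0,0],
  ],
  rotation=[
    [0,0,0],
    [0,0,0],
    [0,0,0],
    [0,0,0],
    [0,0,0],
  ],
  fingers=[-1,-1,-1,-1,-1],
)

```text
t: 20.6
tool_pos: [427.4, -150.4, 73.1]
tcp_rot: [3.132, 0.781, 1.555]
wrist_force: [0.3, 0.3, -1.3]
finger_gap: 0.403
finger_force: 30.0
```

apply_moves(
  travel=[
    [0.001,0,0.001],
    [0.001,0,0.001],
    [0,0,0],
    [0,0,0],
    [0,0,0],
  ],
  rotation=[
    [0,0,0],
    [0,0,0],
    [0,0,0],
    [0,0,0],
    [0,0,0],
  ],
  fingers=[-1,-1,-1,-1,-1],
)

```text
t: 21.1
tool_pos: [427.0, -150.5, 69.9]
tcp_rot: [3.133, 0.781, 1.555]
wrist_force: [-0.5, 0.3, -1.3]
finger_gap: 0.401
finger_force: 30.0
```

apply_moves(
  travel=[
    [0.001,0,0.001],
    [0.001,0,0.001],
    [0,0,0],
    [0,0,0],
    [0,0,0],
  ],
  rotation=[
    [0,0,0],
    [0,0,0],
    [0,0,0],
    [0,0,0],
    [0,0,0],
  ],
  fingers=[-1,-1,-1,-1,-1],
)

```text
t: 21.6
tool_pos: [427.0, -150.4, 67.0]
tcp_rot: [3.133, 0.781, 1.555]
wrist_force: [-0.5, 0.0, -1.2]
finger_gap: 0.403
finger_force: 30.0
```

apply_moves(
  travel=[
    [0.001,0,0.001],
    [0,0,0],
    [0,0,0],
    [0,0,0],
    [0,0,0],
  ],
  rotation=[
    [0,0,0],
    [0,0,0],
    [0,0,0],
    [0,0,0],
    [0,0,0],
  ],
  fingers=[-1,-1,-1,-1,-1],
)

```text
t: 22.1
tool_pos: [427.4, -150.8, 66.9]
tcp_rot: [3.132, 0.783, 1.555]
wrist_force: [-1.0, 1.5, 5.8]
finger_gap: 0.4
finger_force: 30.0
```

apply_moves(
  travel=[
    [0.001,0,0.001],
    [0,0,0],
    [0,0,0],
    [0,0,0],
    [0,0,0],
  ],
  rotation=[
    [0,0,0],
    [0,0,0],
    [0,0,0],
    [0,0,0],
    [0,0,0],
  ],
  fingers=[-1,-1,-1,-1,-1],
)

```text
t: 22.6
tool_pos: [427.7, -151.2, 66.8]
tcp_rot: [3.132, 0.785, 1.554]
wrist_force: [-2.3, 4.5, 11.4]
finger_gap: 0.401
finger_force: 30.0
```

apply_moves(
  travel=[
    [0.001,0,0.001],
    [0,0,0],
    [0,0,0],
    [0,0,0],
    [0,0,0],
  ],
  rotation=[
    [0,0,0],
    [0,0,0],
    [0,0,0],
    [0,0,0],
    [0,0,0],
  ],
  fingers=[-1,-1,-1,-1,-1],
)

```text
t: 23.1
tool_pos: [427.9, -151.6, 66.7]
tcp_rot: [3.131, 0.787, 1.553]
wrist_force: [-4.5, 5.4, 18.0]
finger_gap: 0.403
finger_force: 30.0
```

apply_moves(
  travel=[
    [-0.001,0,-0.001],
    [-0.001,0,-0.001],
    [0,0,0],
    [0,0,0],
    [0,0,0],
  ],
  rotation=[
    [0,0,0],
    [0,0,0],
    [0,0,0],
    [0,0,0],
    [0,0,0],
  ],
  fingers=[-1,-1,-1,1,1],
)

```text
t: 23.6
tool_pos: [426.8, -150.3, 65.1]
tcp_rot: [3.134, 0.78, 1.556]
wrist_force: [-0.4, 0.6, -0.2]
finger_gap: 0.537
finger_force: 0.0
```

apply_moves(
  travel=[
    [0,0,0],
    [0,0,0],
    [0,0,0],
    [0,0,0],
    [0,0,0],
  ],
  rotation=[
    [0,0,0],
    [0,0,0],
    [0,0,0],
    [0,0,0],
    [0,0,0],
  ],
  fingers=[1,1,1,1,1],
)

```text
t: 24.1
tool_pos: [427.0, -150.4, 65.6]
tcp_rot: [3.133, 0.781, 1.555]
wrist_force: [-1.0, -0.8, 0.7]
finger_gap: 0.961
finger_force: 0.0
```

apply_moves(
  travel=[
    [0,0,-0.02],
    [0,0,-0.03],
    [0,0,-0.04],
    [0,0,-0.04],
    [0,0,-0.04],
  ],
  rotation=[
    [0,0,0],
    [0,0,0],
    [0,0,0],
    [0,0,0],
    [0,0,0],
  ],
  fingers=[1,1,1,1,1],
)

```text
t: 24.6
tool_pos: [427.0, -29.7, 187.4]
tcp_rot: [3.133, 0.781, 1.555]
wrist_force: [0.9, -0.8, -1.0]
finger_gap: 0.996
finger_force: 0.0
```

```bash
python3 - <<'E'
from hs import *
s=monitor.get_state(); print(s['tool_pos'],s['tcp_rot'],s['finger_gap'])
_,a=shot('top','t8.png'); _,b=shot('scene','s8.png')
cv2.imwrite('pics/m8.png',np.vstack([cv2.resize(a[130:270,240:440],(800,560)),])[:,:,::-1])
E
```

```text
[427.04977262 -29.70794426 187.44692314] [3.13338908 0.78091676 1.55549143] 0.9963755959058948
```

View pics/m8.png

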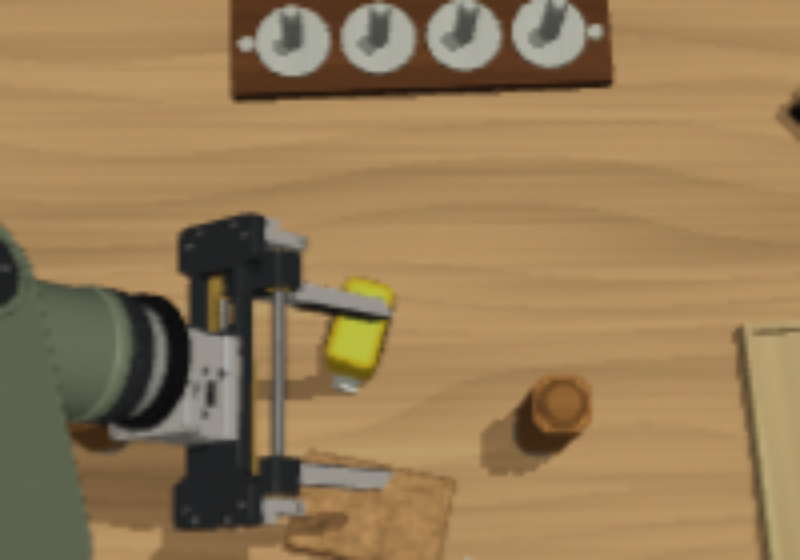

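```bash
python3 - <<'E'
from hs import *
print('H2 butt',at('top',(380.5,230.75),160),'H1 butt',at('top',(255.7,230.),160))
pins=[at('top',(240+x/4,130+y/4),20) for x,y in((293,40),(378,38),(464,35),(549,32))]; print(pins,np.diff(pins,axis=0))
D=frame([.9925,.122,0],[0,0,-1]); s=monitor.get_state()
plan([(s['tool_pos']+[0,30,40],D,1),([434.5,162,225],D,1)])
E
```

```text
H2 butt [ 426.3 -132.3  160. ] H1 butt [431.2 191.2 160. ]
[array([724.4,  44.5,  20. ]), array([725.4, -20.1,  20. ]), array([727.3, -85.5,  20. ]), array([ 729.2, -150.4,   20. ])] [[  1.  -64.6   0. ]
 [  1.9 -65.4   0. ]
 [  1.9 -64.9   0. ]]
{"travel": [[-0.001, 0.0, -0.008], [0, 0.0, -0.008], [0.001, 0.0, -0.008], [0.002, 0.0, -0.008], [0.003, 0.001, -0.008]], "rotation": [[-0.01, 0.13, -0.02], [-0.01, 0.13, -0.02], [0, 0.13, -0.02], [0, 0.13, -0.02], [-0.01, 0.13, -0.02]], "fingers": [1, 1, 1, 1, 1]}
{"travel": [[0.005, 0.001, -0.008], [0.039, 0.006, 0.001], [0.04, 0.006, 0.001], [0.039, 0.006, 0.002], [0.04, 0.005, 0.001]], "rotation": [[0, 0.13, -0.03], [0, 0, 0.0], [0, 0, 0.0], [0, 0, 0.0], [0, 0, 0.0]], "fingers": [1, 1, 1, 1, 1]}
end [434.4 162.4 225.4]
```

apply_moves(
  travel=[
    [-0.001,0,-0.008],
    [0,0,-0.008],
    [0.001,0,-0.008],
    [0.002,0,-0.008],
    [0.003,0.001,-0.008],
  ],
  rotation=[
    [-0.01,0.13,-0.02],
    [-0.01,0.13,-0.02],
    [0,0.13,-0.02],
    [0,0.13,-0.02],
    [-0.01,0.13,-0.02],
  ],
  fingers=[1,1,1,1,1],
)

```text
t: 25.2
tool_pos: [427.7, -6.3, 219.3]
tcp_rot: [-3.131, 0.126, 1.666]
wrist_force: [-0.2, -0.3, -0.4]
finger_gap: 0.998
finger_force: 0.0
```

apply_moves(
  travel=[
    [0.005,0.001,-0.008],
    [0.039,0.002,0.001],
    [0.04,0.002,0.001],
    [0.04,0.002,0.002],
    [0.04,0.002,0.001],
  ],
  rotation=[
    [0,0.13,-0.03],
    [0,0,0],
    [0,0,0],
    [0,0,0],
    [0,0,0],
  ],
  fingers=[1,1,1,1,1],
)

```text
t: 25.7
tool_pos: [416.1, 158.4, 219.8]
tcp_rot: [-3.126, 0.001, 1.69]
wrist_force: [0.8, 1.0, -0.3]
finger_gap: 0.994
finger_force: 0.0
```

apply_moves(
  travel=[
    [0.025,0,0],
    [0,0,0],
    [0,0,0],
    [0,0,0],
    [0,0,0],
  ],
  rotation=[
    [0,0,0],
    [0,0,0],
    [0,0,0],
    [0,0,0],
    [0,0,0],
  ],
  fingers=[1,1,1,1,1],
)

```text
t: 26.2
tool_pos: [413.9, 182.2, 221.0]
tcp_rot: [-3.128, 0.001, 1.691]
wrist_force: [-0.0, -0.3, 0.9]
finger_gap: 1.003
finger_force: 0.0
```

```bash
python3 - <<'E'
from hs import *
s,w=shot('wrist','w9.png'); print(s['tool_pos'],s['tcp_rot'])
for n,p in dict(butt=[431,191,160],kin=[434.5,162,160],base=[431,185,0]).items(): print(n,proj('wrist',p,s))
_,a=shot('top','t9.png'); _,b=shot('scene','s9.png')
cv2.imwrite('pics/m9.png',np.hstack([w,cv2.resize(b[120:220,360:400],(160,400))])[:,:,::-1])
E
```

```text
[413.87328027 182.18497886 221.03773378] [-3.12778924e+00  5.83583295e-04  1.69143249e+00]
butt [346.23629144 198.96865695]
kin [345.56691511 231.12686238]
base [339.08252245 169.06684272]
```

View pics/m9.png

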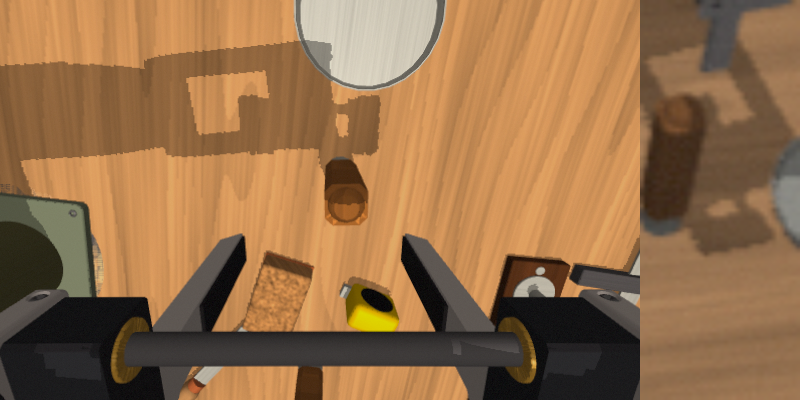

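```bash
python3 - <<'E'
from hs import *
s=monitor.get_state(); q=at('wrist',(346.5,205),160,s); print(q, at('wrist',(346.5,224),157,s),at('wrist',(325,205),157,s),at('wrist',(368,205),157,s))
D=frame([.9925,.122,0],[0,0,-1])
plan([([*q[:2],215],D,1),([*q[:2],90],D,1,30)])
E
```

```text
[432.1 186.2 160. ] [434.9 168.  157. ] [414.  182.9 157. ] [450.7 187.5 157. ]
{"travel": [[0.001, 0.019, 0.006], [0.0, 0, 0.025], [0.0, 0, 0.025], [0.0, 0, 0.025], [0.0, 0, 0.025]], "rotation": [[-0.01, 0.0, 0], [0, 0.0, 0], [0, 0.0, 0], [0, 0.0, 0], [0, 0.0, 0]], "fingers": [1, 1, 1, 1, 1]}
{"travel": [[0.0, 0, 0.025], [0, 0, 0], [0, 0, 0], [0, 0, 0], [0, 0, 0]], "rotation": [[0, 0.0, 0], [0, 0, 0], [0, 0, 0], [0, 0, 0], [0, 0, 0]], "fingers": [1, 1, 1, 1, 1]}
end [432.2 185.9  90.1]
```

apply_moves(
  travel=[
    [0.001,0.019,0.003],
    [0,0,0.005],
    [0,0,0.025],
    [0,0,0.025],
    [0,0,0.025],
  ],
  rotation=[
    [-0.01,0,0],
    [0,0,0],
    [0,0,0],
    [0,0,0],
    [0,0,0],
  ],
  fingers=[1,1,1,1,1],
)

```text
t: 26.85
tool_pos: [431.6, 186.4, 137.1]
tcp_rot: [-3.138, 0.0, 1.693]
wrist_force: [-1.3, 0.1, 0.5]
finger_gap: 1.0
finger_force: 0.0
```

apply_moves(
  travel=[
    [0,0,0.025],
    [0,0,0.023],
    [0,0,0],
    [0,0,0],
    [0,0,0],
  ],
  rotation=[
    [0,0,0],
    [0,0,0],
    [0,0,0],
    [0,0,0],
    [0,0,0],
  ],
  fingers=[1,1,1,-1,-1],
)

```text
t: 27.35
tool_pos: [433.1, 186.9, 91.5]
tcp_rot: [-3.141, -0.0, 1.693]
wrist_force: [-0.3, -0.2, 0.6]
finger_gap: 0.863
finger_force: 0.0
```

apply_moves(
  travel=[
    [0,0,0],
    [0,0,0],
    [0,0,0],
    [0,0,0],
    [0,0,0],
  ],
  rotation=[
    [0,0,0],
    [0,0,0],
    [0,0,0],
    [0,0,0],
    [0,0,0],
  ],
  fingers=[-1,-1,-1,-1,-1],
)

```text
t: 27.85
tool_pos: [432.0, 186.7, 90.2]
tcp_rot: [-3.138, 0.0, 1.693]
wrist_force: [-0.1, 0.0, 0.8]
finger_gap: 0.442
finger_force: 0.0
```

apply_moves(
  travel=[
    [0,0,0],
    [0,0,0],
    [0,0,0],
    [0,0,0],
    [0,0,0],
  ],
  rotation=[
    [0,0,0],
    [0,0,0],
    [0,0,0],
    [0,0,0],
    [0,0,0],
  ],
  fingers=[-1,-1,-1,-1,-1],
)

```text
t: 28.35
tool_pos: [432.1, 186.7, 90.1]
tcp_rot: [-3.138, 0.0, 1.694]
wrist_force: [-0.5, -0.8, 1.1]
finger_gap: 0.404
finger_force: 29.9
```

```bash
python3 - <<'E'
from hs import *
s=monitor.get_state(); print(s['tool_pos'],s['tcp_rot'],s['finger_gap'],s['finger_force'],s['wrist_force'])
D=frame([1,0.02,0],[0,0,-1])
# hover over pin 2 region, ferrule 115 above bench
plan([(s['tool_pos']+[0,0,125],R.from_euler('xyz',s['tcp_rot']).as_matrix(),-1),([660,44.5,215],D,-1)])
E
```

```text
[432.07127527 186.74442556  90.11132708] [-3.13834565e+00  4.75668788e-05  1.69350003e+00] 0.40408902519936185 29.932721257209778 [-0.47391238 -0.82789809  1.09992443]
{"travel": [[0, 0, -0.031], [0, 0, -0.031], [0, 0, -0.031], [0, 0, -0.032], [-0.024, 0.03, 0]], "rotation": [[0.0, 0.0, 0.0], [0.0, 0.0, 0.0], [0.0, 0.0, 0.0], [0.0, 0.0, 0.0], [0, 0.0, 0.01]], "fingers": [-1, -1, -1, -1, -1]}
{"travel": [[-0.024, 0.03, 0], [-0.023, 0.03, 0], [-0.023, 0.031, 0], [-0.022, 0.031, 0], [-0.022, 0.031, 0]], "rotation": [[0, 0.0, 0.02], [0, 0.0, 0.01], [0, 0.0, 0.02], [0, 0.0, 0.01], [0, 0.0, 0.02]], "fingers": [-1, -1, -1, -1, -1]}
{"travel": [[-0.022, 0.032, -0.001], [0, 0, 0], [0, 0, 0], [0, 0, 0], [0, 0, 0]], "rotation": [[0, 0.0, 0.01], [0, 0, 0], [0, 0, 0], [0, 0, 0], [0, 0, 0]], "fingers": [-1, -1, -1, -1, -1]}
end [659.6  44.4 215.4]
```

```bash
cat >> h.py <<'E'
def discs(n,im,guess):
    """centres of the four white flange discs near guessed world pins; im RGB"""
    hsv=cv2.cvtColor(im,cv2.COLOR_RGB2HSV); out=[]
    m=((hsv[:,:,1]<60)&(hsv[:,:,2]>110)).astype(np.uint8)
    for g in guess:
        u=proj(n,g); k=np.zeros_like(m); cv2.circle(k,tuple(int(round(v)) for v in u),14,1,-1)
        c,_=cv2.findContours(m&k,cv2.RETR_EXTERNAL,cv2.CHAIN_APPROX_NONE); c=max(c,key=cv2.contourArea)
        h=cv2.convexHull(c); e=cv2.fitEllipse(h); out.append(at(n,e[0],20)); print(n,u.round(1),np.round(e[0],1),np.round(e[1],1),out[-1])
    return np.array(out)
E
python3 - <<'E'
from hs import *
G=[[724.4,44.5,20],[725.4,-20.1,20],[727.3,-85.5,20],[729.2,-150.4,20]]
for n,f in(('top','t9'),('scene','s9')):
    o=discs(n,cv2.imread(f'pics/{f}.png')[:,:,::-1].copy(),G); print(np.diff(o,axis=0))
E
```

```text
top [313.2 140. ] [311.2 139.9] [16.9 22.7] [724.8  50.6  20. ]
top [334.5 139.5] [334.3 139. ] [17.  18.8] [726.9 -19.4  20. ]
top [356.  138.7] [355.7 138.3] [17.3 18.4] [728.6 -84.6  20. ]
top [377.3 138. ] [378.5 137.4] [17.2 22.3] [ 731.2 -154.2   20. ]
[[  2.1 -70.    0. ]
 [  1.7 -65.2   0. ]
 [  2.6 -69.6   0. ]]
scene [340.2 249.5] [341.9 249.4] [15.4 21.4] [724.7  49.7  20. ]
scene [320.2 252. ] [320.3 252.3] [15.5 17.6] [726.5 -19.9  20. ]
scene [299.7 254.9] [300.  255.2] [15.8 17.8] [728.5 -84.9  20. ]
scene [279.2 257.7] [278.1 258.2] [15.8 21.6] [ 730.3 -154.    20. ]
[[  1.8 -69.6   0. ]
 [  2.  -65.    0. ]
 [  1.8 -69.1   0. ]]
```

apply_moves(
  travel=[
    [0,0,-0.015],
    [0,0,-0.03],
    [0,0,-0.03],
    [0,0,-0.03],
    [0,0,-0.02],
  ],
  rotation=[
    [0,0,0],
    [0,0,0],
    [0,0,0],
    [0,0,0],
    [0,0,0],
  ],
  fingers=[-1,-1,-1,-1,-1],
)

```text
t: 28.85
tool_pos: [432.7, 186.9, 216.7]
tcp_rot: [-3.14, -0.0, 1.694]
wrist_force: [0.0, -0.1, -2.8]
finger_gap: 0.403
finger_force: 29.9
```

```bash
python3 - <<'E'
from hs import *
D=frame([1,.028,0],[0,0,-1])
plan([([724.8,45.3,217],D,-1,40)])
E
```

```text
{"travel": [[-0.02, 0.03, 0], [-0.019, 0.031, 0], [-0.019, 0.031, 0], [-0.019, 0.031, 0], [-0.018, 0.031, 0]], "rotation": [[0, 0.0, 0.01], [0, 0.0, 0.01], [0, 0.0, 0.01], [0, 0.0, 0.01], [0, 0.0, 0.01]], "fingers": [-1, -1, -1, -1, -1]}
{"travel": [[-0.018, 0.031, 0], [-0.018, 0.031, 0], [-0.017, 0.032, 0], [-0.017, 0.031, -0.001], [0, 0, 0]], "rotation": [[0, 0.0, 0.01], [0, 0.0, 0.01], [0, 0.0, 0.01], [0, 0.0, 0.01], [0, 0, 0]], "fingers": [-1, -1, -1, -1, -1]}
end [724.5  45.5 217.1]
```

apply_moves(
  travel=[
    [-0.02,0.03,0],
    [-0.019,0.031,0],
    [-0.019,0.031,0],
    [-0.019,0.031,0],
    [-0.018,0.031,0],
  ],
  rotation=[
    [0,0,0.01],
    [0,0,0.01],
    [0,0,0.01],
    [0,0,0.01],
    [0,0,0.01],
  ],
  fingers=[-1,-1,-1,-1,-1],
)

```text
t: 29.35
tool_pos: [595.8, 107.2, 213.3]
tcp_rot: [-3.136, 0.0, 1.643]
wrist_force: [0.1, 0.9, -2.2]
finger_gap: 0.4
finger_force: 29.9
```

apply_moves(
  travel=[
    [-0.018,0.031,0],
    [-0.018,0.031,0],
    [-0.017,0.032,0],
    [-0.017,0.031,-0.001],
    [0,0,0],
  ],
  rotation=[
    [0,0,0.01],
    [0,0,0.01],
    [0,0,0.01],
    [0,0,0.01],
    [0,0,0],
  ],
  fingers=[-1,-1,-1,-1,-1],
)

```text
t: 29.85
tool_pos: [726.2, 42.2, 211.4]
tcp_rot: [-3.136, 0.001, 1.6]
wrist_force: [-1.0, -0.2, -3.0]
finger_gap: 0.403
finger_force: 29.9
```

apply_moves(
  travel=[
    [0,0,0],
    [0,0,0],
    [0,0,0],
    [0,0,0],
    [0,0,0],
  ],
  rotation=[
    [0,0,0],
    [0,0,0],
    [0,0,0],
    [0,0,0],
    [0,0,0],
  ],
  fingers=[-1,-1,-1,-1,-1],
)

```text
t: 30.35
tool_pos: [723.8, 46.0, 215.8]
tcp_rot: [-3.139, 0.0, 1.604]
wrist_force: [-0.2, 0.4, -2.4]
finger_gap: 0.406
finger_force: 29.9
```

```bash
python3 - <<'E'
from hs import *
s=monitor.get_state(); print(s['tool_pos'],s['tcp_rot'],s['finger_gap'],s['finger_force'])
_,b=shot('scene','s10.png');_,a=shot('top','t10.png')
G=[[724.8,45.3,20],[726.7,-19.7,20],[728.5,-84.7,20],[730.4,-149.8,20]]
for n,f in(('scene',b),('top',a)):
  try: discs(n,f,G)
  except Exception as e: print(e)
u=proj('scene',[724.8,45.3,60]).astype(int); v=proj('top',[724.8,45.3,60]).astype(int)
cv2.imwrite('pics/m10.png',np.hstack([cv2.resize(b[u[1]-60:u[1]+40,u[0]-50:u[0]+50],(400,400),interpolation=cv2.INTER_CUBIC),cv2.resize(a[v[1]-50:v[1]+50,v[0]-50:v[0]+50],(400,400),interpolation=cv2.INTER_CUBIC)])[:,:,::-1])
E
```

```text
[723.79794187  45.95364219 215.82542408] [-3.13883351e+00  4.46808713e-04  1.60425518e+00] 0.40562459393171746 29.930327832698822
scene [340.5 249.5] [339.8 249.7] [14.9 16.5] [724.9  42.8  20. ]
scene [320.4 252.4] [320.3 252.4] [15.6 17.6] [726.7 -19.8  20. ]
scene [300.  255.2] [299.9 255.1] [16.1 17.7] [728.2 -84.9  20. ]
scene [279.5 258.1] [278.  258.5] [15.9 22.1] [ 731.3 -154.4   20. ]
top [313.  139.9] [310.5 140.6] [21.8 28.8] [722.5  52.9  20. ]
top [334.4 139.1] [334.4 139.2] [16.9 18.4] [726.5 -19.9  20. ]
top [355.7 138.4] [355.6 138.4] [17.2 18.6] [728.5 -84.3  20. ]
top [377.  137.6] [378.4 137.4] [17.2 22.1] [ 731.1 -153.9   20. ]
```

View pics/m10.png

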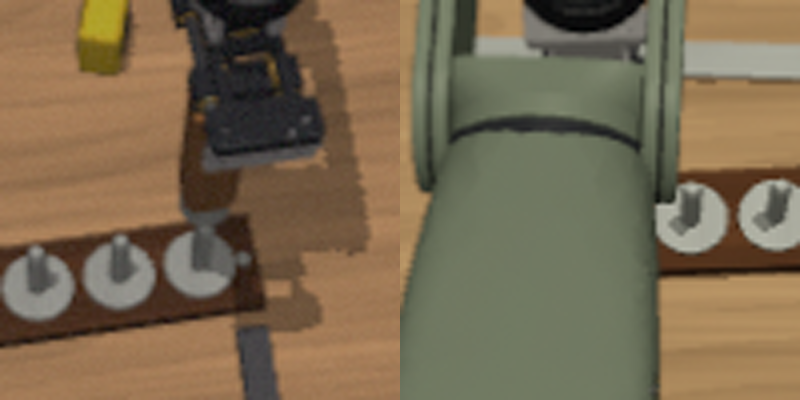

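apply_moves(
  travel=[
    [0,0.001,0.014],
    [0,0,0.014],
    [0,0,0.008],
    [0,0,0.006],
    [0,0,0],
  ],
  rotation=[
    [0,0,0],
    [0,0,0],
    [0,0,0],
    [0,0,0],
    [0,0,0],
  ],
  fingers=[-1,-1,-1,-1,-1],
)

```text
t: 30.95
tool_pos: [723.9, 45.5, 170.8]
tcp_rot: [-3.135, -0.0, 1.603]
wrist_force: [-0.3, -0.6, -1.8]
finger_gap: 0.404
finger_force: 29.9
```

apply_moves(
  travel=[
    [0,0,0.003],
    [0,0,0.003],
    [0,0,0.003],
    [0,0,0.003],
    [0,0,0],
  ],
  rotation=[
    [0,0,0],
    [0,0,0],
    [0,0,0],
    [0,0,0],
    [0,0,0],
  ],
  fingers=[-1,-1,-1,-1,-1],
)

```text
t: 31.45
tool_pos: [725.2, 46.4, 160.9]
tcp_rot: [-3.139, -0.001, 1.604]
wrist_force: [0.4, 3.4, 0.2]
finger_gap: 0.402
finger_force: 30.0
```

apply_moves(
  travel=[
    [0,0,0.004],
    [0,0,0.004],
    [0,0,0.004],
    [0,0,0.004],
    [0,0,0],
  ],
  rotation=[
    [0,0,0],
    [0,0,0],
    [0,0,0],
    [0,0,0],
    [0,0,0],
  ],
  fingers=[-1,-1,-1,-1,-1],
)

```text
t: 31.95
tool_pos: [724.4, 45.7, 143.7]
tcp_rot: [-3.137, -0.0, 1.604]
wrist_force: [0.8, 2.9, -2.6]
finger_gap: 0.402
finger_force: 30.0
```

apply_moves(
  travel=[
    [0.001,0,0.003],
    [0,0,0.003],
    [0,0,0.003],
    [0,0,0.003],
    [0,0,0],
  ],
  rotation=[
    [0,0,0],
    [0,0,0],
    [0,0,0],
    [0,0,0],
    [0,0,0],
  ],
  fingers=[-1,-1,-1,-1,-1],
)

```text
t: 32.45
tool_pos: [724.6, 46.1, 132.2]
tcp_rot: [-3.137, 0.001, 1.603]
wrist_force: [0.3, 2.7, -2.3]
finger_gap: 0.399
finger_force: 30.0
```

apply_moves(
  travel=[
    [0,0,0.002],
    [0,0,0.001],
    [0,0,0.001],
    [0,0,0],
    [0,0,0],
  ],
  rotation=[
    [0,0,0],
    [0,0,0],
    [0,0,0],
    [0,0,0],
    [0,0,0],
  ],
  fingers=[-1,-1,-1,-1,-1],
)

```text
t: 32.95
tool_pos: [724.8, 46.1, 128.9]
tcp_rot: [-3.138, 0.001, 1.603]
wrist_force: [0.6, 1.4, -2.1]
finger_gap: 0.4
finger_force: 30.0
```

apply_moves(
  travel=[
    [0,0,0.002],
    [0,0,0],
    [0,0,0],
    [0,0,0],
    [0,0,0],
  ],
  rotation=[
    [0,0,0],
    [0,0,0],
    [0,0,0],
    [0,0,0],
    [0,0,0],
  ],
  fingers=[-1,-1,-1,-1,-1],
)

```text
t: 33.45
tool_pos: [724.8, 46.2, 126.9]
tcp_rot: [-3.138, 0.001, 1.603]
wrist_force: [-0.2, 1.2, -2.1]
finger_gap: 0.402
finger_force: 30.0
```

apply_moves(
  travel=[
    [0,0,0.004],
    [0,0,0.004],
    [0,0,0.003],
    [0,0,0.002],
    [0,0,0],
  ],
  rotation=[
    [0,0,0],
    [0,0,0],
    [0,0,0],
    [0,0,0],
    [0,0,0],
  ],
  fingers=[-1,-1,-1,-1,-1],
)

```text
t: 33.95
tool_pos: [724.4, 46.3, 113.3]
tcp_rot: [-3.137, 0.0, 1.604]
wrist_force: [0.5, 1.1, -1.6]
finger_gap: 0.4
finger_force: 30.0
```

apply_moves(
  travel=[
    [0,0,0.002],
    [0,0,0.001],
    [0,0,0],
    [0,0,0],
    [0,0,0],
  ],
  rotation=[
    [0,0,0],
    [0,0,0],
    [0,0,0],
    [0,0,0],
    [0,0,0],
  ],
  fingers=[-1,-1,-1,-1,-1],
)

```text
t: 34.45
tool_pos: [724.8, 46.3, 111.0]
tcp_rot: [-3.138, 0.0, 1.603]
wrist_force: [0.2, 0.6, -1.7]
finger_gap: 0.403
finger_force: 30.0
```

apply_moves(
  travel=[
    [0,0,0.001],
    [0,0,0],
    [0,0,0],
    [0,0,0],
    [0,0,0],
  ],
  rotation=[
    [0,0,0],
    [0,0,0],
    [0,0,0],
    [0,0,0],
    [0,0,0],
  ],
  fingers=[-1,-1,-1,-1,-1],
)

```text
t: 34.95
tool_pos: [724.9, 46.4, 110.4]
tcp_rot: [-3.139, 0.0, 1.604]
wrist_force: [0.4, 1.1, 0.7]
finger_gap: 0.403
finger_force: 30.0
```

apply_moves(
  travel=[
    [0,0,0],
    [0,0,0],
    [0,0,0],
    [0,0,0],
    [0,0,0],
  ],
  rotation=[
    [0,0,0],
    [0,0,0],
    [0,0,0],
    [0,0,0],
    [0,0,0],
  ],
  fingers=[1,1,1,1,1],
)

```text
t: 35.45
tool_pos: [724.8, 46.2, 110.1]
tcp_rot: [-3.138, 0.001, 1.603]
wrist_force: [0.3, -0.2, -0.4]
finger_gap: 0.791
finger_force: 0.0
```

apply_moves(
  travel=[
    [0,0,0],
    [0,0,0],
    [0,0,-0.02],
    [0,0,-0.03],
    [0,0,-0.04],
  ],
  rotation=[
    [0,0,0],
    [0,0,0],
    [0,0,0],
    [0,0,0],
    [0,0,0],
  ],
  fingers=[1,1,1,1,1],
)

```text
t: 35.95
tool_pos: [723.3, 46.5, 198.1]
tcp_rot: [-3.132, -0.0, 1.603]
wrist_force: [0.5, 0.6, -1.1]
finger_gap: 1.0
finger_force: 0.0
```

```bash
python3 - <<'E'
from hs import *
s=monitor.get_state(); print(s['tool_pos'])
D=frame([1,-.014,0],[0,0,-1])
plan([([700,20,225],D,1),([427,-133,225],D,1)])
E
```

```text
[723.27261225  46.45736332 198.07286132]
{"travel": [[-0.013, -0.012, -0.013], [-0.013, -0.012, -0.014], [-0.02, -0.034, 0.0], [-0.02, -0.034, 0.0], [-0.02, -0.034, 0.0]], "rotation": [[0, 0.0, 0.02], [-0.01, 0.0, 0.03], [0.0, 0.0, 0], [0.0, 0.0, 0], [0.0, 0.0, 0]], "fingers": [1, 1, 1, 1, 1]}
{"travel": [[-0.02, -0.034, 0.0], [-0.019, -0.034, 0.0], [-0.02, -0.033, 0.0], [-0.019, -0.034, 0.0], [-0.02, -0.033, 0.0]], "rotation": [[0.0, 0.0, 0], [0.0, 0.0, 0], [0.0, 0.0, 0], [0.0, 0.0, 0], [0.0, 0.0, 0]], "fingers": [1, 1, 1, 1, 1]}
end [ 427.4 -133.4  225.1]
```

apply_moves(
  travel=[
    [-0.013,-0.012,-0.013],
    [-0.013,-0.012,-0.014],
    [-0.02,-0.034,0],
    [-0.02,-0.034,0],
    [-0.02,-0.034,0],
  ],
  rotation=[
    [0,0,0.02],
    [-0.01,0,0.03],
    [0,0,0],
    [0,0,0],
    [0,0,0],
  ],
  fingers=[1,1,1,1,1],
)

```text
t: 36.45
tool_pos: [597.5, -38.9, 226.7]
tcp_rot: [3.134, 0.001, 1.554]
wrist_force: [0.5, -0.1, 0.4]
finger_gap: 1.003
finger_force: 0.0
```

apply_moves(
  travel=[
    [-0.02,-0.034,0],
    [-0.019,-0.034,0],
    [-0.02,-0.033,0],
    [-0.019,-0.034,0],
    [-0.02,-0.033,0],
  ],
  rotation=[
    [0,0,0],
    [0,0,0],
    [0,0,0],
    [0,0,0],
    [0,0,0],
  ],
  fingers=[1,1,1,1,1],
)

```text
t: 36.95
tool_pos: [427.6, -133.9, 225.7]
tcp_rot: [3.134, 0.001, 1.554]
wrist_force: [-1.2, 0.3, 1.2]
finger_gap: 0.999
finger_force: 0.0
```

apply_moves(
  travel=[
    [0,0,0],
    [0,0,0],
    [0,0,0],
    [0,0,0],
    [0,0,0],
  ],
  rotation=[
    [0,0,0],
    [0,0,0],
    [0,0,0],
    [0,0,0],
    [0,0,0],
  ],
  fingers=[1,1,1,1,1],
)

```text
t: 37.45
tool_pos: [429.8, -132.9, 225.4]
tcp_rot: [3.135, 0.0, 1.555]
wrist_force: [0.2, 0.1, -0.4]
finger_gap: 0.997
finger_force: 0.0
```

```bash
python3 - <<'E'
from hs import *
s,w=shot('wrist','w11.png'); print(s['tool_pos'],s['tcp_rot'])
print('pred butt px',proj('wrist',[427,-133,160],s))
h=cv2.cvtColor(w,cv2.COLOR_RGB2HSV)
_,b=shot('scene','s11.png')
u=proj('scene',[725,45,100]).astype(int)
cv2.imwrite('pics/m11.png',np.hstack([cv2.resize(w[120:320,220:420],(400,400),interpolation=cv2.INTER_CUBIC),cv2.resize(b[u[1]-60:u[1]+60,u[0]-80:u[0]+40],(400,400),interpolation=cv2.INTER_CUBIC)])[:,:,::-1])
E
```

```text
[ 429.79556136 -132.93023038  225.39631813] [3.13521102e+00 1.60820219e-04 1.55491660e+00]
pred butt px [320.25652186 204.97100702]
```

View pics/m11.png

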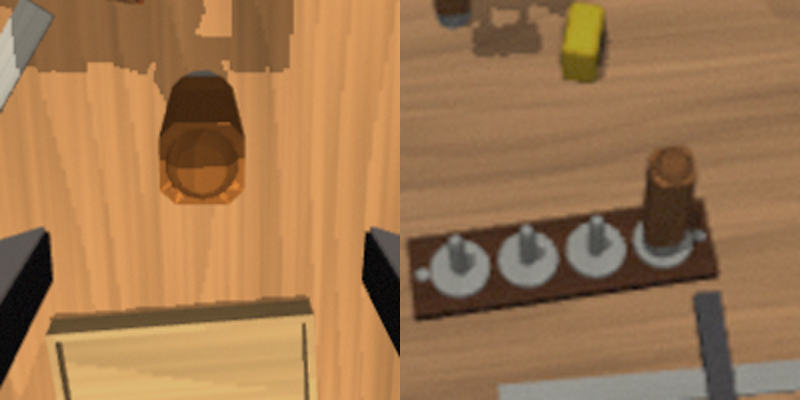

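apply_moves(
  travel=[
    [0.001,-0.003,0.01],
    [0,0,0.02],
    [0,0,0.025],
    [0,0,0.025],
    [0,0,0.025],
  ],
  rotation=[
    [0,0,0],
    [0,0,0],
    [0,0,0],
    [0,0,0],
    [0,0,0],
  ],
  fingers=[1,1,1,1,1],
)

```text
t: 38.05
tool_pos: [426.3, -132.0, 118.8]
tcp_rot: [3.136, 0.0, 1.554]
wrist_force: [-0.3, -0.0, 1.5]
finger_gap: 1.001
finger_force: 0.0
```

apply_moves(
  travel=[
    [0,0,0.025],
    [0,0,0.005],
    [0,0,0],
    [0,0,0],
    [0,0,0],
  ],
  rotation=[
    [0,0,0],
    [0,0,0],
    [0,0,0],
    [0,0,0],
    [0,0,0],
  ],
  fingers=[1,1,1,-1,-1],
)

```text
t: 38.55
tool_pos: [428.2, -133.1, 91.9]
tcp_rot: [3.132, 0.002, 1.554]
wrist_force: [0.6, -0.6, -0.4]
finger_gap: 0.866
finger_force: 0.0
```

apply_moves(
  travel=[
    [0,0,0],
    [0,0,0],
    [0,0,0],
    [0,0,0],
    [0,0,0],
  ],
  rotation=[
    [0,0,0],
    [0,0,0],
    [0,0,0],
    [0,0,0],
    [0,0,0],
  ],
  fingers=[-1,-1,-1,-1,-1],
)

```text
t: 39.05
tool_pos: [427.0, -132.5, 90.5]
tcp_rot: [3.135, 0.0, 1.553]
wrist_force: [0.3, -0.3, 0.2]
finger_gap: 0.439
finger_force: 0.0
```

apply_moves(
  travel=[
    [0,0,0],
    [0,0,0],
    [0,0,0],
    [0,0,0],
    [0,0,0],
  ],
  rotation=[
    [0,0,0],
    [0,0,0],
    [0,0,0],
    [0,0,0],
    [0,0,0],
  ],
  fingers=[-1,-1,-1,-1,-1],
)

```text
t: 39.55
tool_pos: [427.0, -132.5, 90.5]
tcp_rot: [3.135, 0.0, 1.553]
wrist_force: [-0.0, 0.5, 0.5]
finger_gap: 0.405
finger_force: 30.0
```

```bash
python3 - <<'E'
from hs import *
s=monitor.get_state(); print(s['tool_pos'],s['tcp_rot'],s['finger_gap'],s['finger_force'])
_,b=shot('scene','s12.png')
o=discs('scene',b,[[724.8,45.3,20],[726.7,-19.7,20],[728.5,-84.7,20],[730.4,-149.8,20]])
D=frame([1,.028,0],[0,0,-1])
plan([(s['tool_pos']+[0,0,127],R.from_euler('xyz',s['tcp_rot']).as_matrix(),-1,30),([o[2][0],o[2][1],217],D,-1)])
E
```

```text
[ 427.02921091 -132.45536541   90.46859063] [3.13498247e+00 4.05955138e-04 1.55347570e+00] 0.4047577952111356 29.985062777996063
scene [340.5 249.5] [340.3 249.3] [16.  17.1] [723.8  44.8  20. ]
scene [320.4 252.4] [320.4 252.2] [16.  17.5] [726.  -19.6  20. ]
scene [300.  255.2] [299.9 255.1] [16.  17.7] [728.3 -85.2  20. ]
scene [279.5 258.1] [278.1 258.2] [15.6 22. ] [ 730.4 -154.1   20. ]
{"travel": [[0, 0.0, -0.025], [0, 0.0, -0.025], [0, 0.0, -0.026], [0, 0.0, -0.025], [0, 0.001, -0.026]], "rotation": [[0, 0.0, 0], [0, 0.0, 0], [0, 0.0, 0], [0, 0.0, 0], [0, 0.0, 0]], "fingers": [-1, -1, -1, -1, -1]}
{"travel": [[0.007, 0.038, 0.0], [0.006, 0.038, 0.0], [0.006, 0.038, 0.0], [0.006, 0.037, 0.0], [0.005, 0.038, 0.001]], "rotation": [[0.0, 0.0, -0.01], [0.0, 0.0, -0.01], [0.0, 0.0, 0], [0.0, 0.0, -0.01], [0.0, 0.0, 0]], "fingers": [-1, -1, -1, -1, -1]}
{"travel": [[0.005, 0.037, 0.0], [0.005, 0.038, 0.001], [0.005, 0.037, 0.0], [0, 0, 0], [0, 0, 0]], "rotation": [[0.0, 0.0, -0.01], [0.0, 0.0, 0], [0.01, 0.0, -0.01], [0, 0, 0], [0, 0, 0]], "fingers": [-1, -1, -1, -1, -1]}
end [727.9 -85.5 217.4]
```

apply_moves(
  travel=[
    [0,0,-0.02],
    [0,0,-0.027],
    [0,0,-0.028],
    [0,0,-0.027],
    [0,0,-0.025],
  ],
  rotation=[
    [0,0,0],
    [0,0,0],
    [0,0,0],
    [0,0,0],
    [0,0,0],
  ],
  fingers=[-1,-1,-1,-1,-1],
)

```text
t: 40.1
tool_pos: [425.8, -132.2, 218.2]
tcp_rot: [3.136, 0.0, 1.553]
wrist_force: [0.2, -0.7, -2.9]
finger_gap: 0.404
finger_force: 30.0
```

apply_moves(
  travel=[
    [0.007,0.038,0],
    [0.006,0.038,0],
    [0.006,0.038,0],
    [0.006,0.037,0],
    [0.005,0.038,0.001],
  ],
  rotation=[
    [0,0,-0.01],
    [0,0,-0.01],
    [0,0,0],
    [0,0,-0.01],
    [0,0,0],
  ],
  fingers=[-1,-1,-1,-1,-1],
)

```text
t: 40.6
tool_pos: [616.2, -102.1, 216.8]
tcp_rot: [3.136, 0.0, 1.584]
wrist_force: [-0.1, -0.2, -0.5]
finger_gap: 0.402
finger_force: 30.0
```

apply_moves(
  travel=[
    [0.005,0.037,0],
    [0.005,0.038,0.001],
    [0.005,0.037,0],
    [0,0,0],
    [0,0,0],
  ],
  rotation=[
    [0,0,-0.01],
    [0,0,0],
    [0.01,0,-0.01],
    [0,0,0],
    [0,0,0],
  ],
  fingers=[-1,-1,-1,-1,-1],
)

```text
t: 41.1
tool_pos: [726.3, -85.1, 214.5]
tcp_rot: [-3.134, -0.0, 1.604]
wrist_force: [-0.1, 0.6, -1.0]
finger_gap: 0.405
finger_force: 30.0
```

```bash
python3 - <<'E'
from hs import *
s=monitor.get_state(); print(s['tool_pos'],s['tcp_rot'],s['finger_gap'],s['finger_force'])
_,b=shot('scene','s13.png')
o=discs('scene',b,[[724.8,45.3,20],[726.7,-19.7,20],[728.5,-84.7,20]])
D=frame([1,.028,0],[0,0,-1]); plan([([728.4,-85,217],D,-1)])
E
```

```text
[726.26437086 -85.06185587 214.49784238] [-3.13361357e+00 -2.27667733e-04  1.60410143e+00] 0.40501346613423395 29.984503984451294
scene [340.5 249.5] [340.6 252.9] [ 8.5 14.8] [736.2  43.6  20. ]
scene [320.4 252.4] [326.6 254.2] [4.4 7.7] [735.4  -1.   20. ]
scene [300.  255.2] [298.5 255.9] [13.8 16.3] [730.3 -89.8  20. ]
{"travel": [[0.0, 0.002, -0.001], [0, 0, 0], [0, 0, 0], [0, 0, 0], [0, 0, 0]], "rotation": [[-0.01, 0.0, 0.0], [0, 0, 0], [0, 0, 0], [0, 0, 0], [0, 0, 0]], "fingers": [-1, -1, -1, -1, -1]}
end [727.9 -85.3 216.9]
```

apply_moves(
  travel=[
    [0,0.001,0.01],
    [0,0,0.014],
    [0,0,0.012],
    [0,0,0.006],
    [0,0,0],
  ],
  rotation=[
    [-0.01,0,0],
    [0,0,0],
    [0,0,0],
    [0,0,0],
    [0,0,0],
  ],
  fingers=[-1,-1,-1,-1,-1],
)

```text
t: 41.65
tool_pos: [726.6, -85.3, 173.4]
tcp_rot: [3.139, -0.0, 1.603]
wrist_force: [-0.2, -0.2, -1.5]
finger_gap: 0.401
finger_force: 30.0
```

apply_moves(
  travel=[
    [0,0,0.003],
    [0,0,0.003],
    [0,0,0.003],
    [0,0,0.003],
    [0,0,0],
  ],
  rotation=[
    [0,0,0],
    [0,0,0],
    [0,0,0],
    [0,0,0],
    [0,0,0],
  ],
  fingers=[-1,-1,-1,-1,-1],
)

```text
t: 42.15
tool_pos: [727.8, -85.3, 162.7]
tcp_rot: [3.136, 0.0, 1.604]
wrist_force: [0.6, 0.1, -1.2]
finger_gap: 0.402
finger_force: 30.0
```

apply_moves(
  travel=[
    [0,0,0.004],
    [0,0,0.004],
    [0,0,0.004],
    [0,0,0.004],
    [0,0,0],
  ],
  rotation=[
    [0,0,0],
    [0,0,0],
    [0,0,0],
    [0,0,0],
    [0,0,0],
  ],
  fingers=[-1,-1,-1,-1,-1],
)

```text
t: 42.65
tool_pos: [727.6, -85.3, 146.1]
tcp_rot: [3.137, 0.0, 1.604]
wrist_force: [-0.6, -0.0, -0.7]
finger_gap: 0.402
finger_force: 30.0
```

apply_moves(
  travel=[
    [0,0,0.003],
    [0,0,0.003],
    [0,0,0.003],
    [0,0,0.003],
    [0,0,0],
  ],
  rotation=[
    [0,0,0],
    [0,0,0],
    [0,0,0],
    [0,0,0],
    [0,0,0],
  ],
  fingers=[-1,-1,-1,-1,-1],
)

```text
t: 43.15
tool_pos: [727.9, -85.4, 134.6]
tcp_rot: [3.136, 0.0, 1.604]
wrist_force: [-0.5, -0.8, -1.3]
finger_gap: 0.4
finger_force: 30.0
```

apply_moves(
  travel=[
    [0,0,0.002],
    [0,0,0.001],
    [0,0,0],
    [0,0,0],
    [0,0,0],
  ],
  rotation=[
    [0,0,0],
    [0,0,0],
    [0,0,0],
    [0,0,0],
    [0,0,0],
  ],
  fingers=[-1,-1,-1,-1,-1],
)

```text
t: 43.65
tool_pos: [728.5, -85.5, 132.6]
tcp_rot: [3.135, 0.001, 1.603]
wrist_force: [0.4, -0.6, -2.5]
finger_gap: 0.402
finger_force: 30.0
```

apply_moves(
  travel=[
    [0,0,0.002],
    [0,0,0],
    [0,0,0],
    [0,0,0],
    [0,0,0],
  ],
  rotation=[
    [0,0,0],
    [0,0,0],
    [0,0,0],
    [0,0,0],
    [0,0,0],
  ],
  fingers=[-1,-1,-1,-1,-1],
)

```text
t: 44.15
tool_pos: [728.5, -85.5, 130.5]
tcp_rot: [3.135, 0.001, 1.603]
wrist_force: [0.3, -0.3, -1.5]
finger_gap: 0.403
finger_force: 30.0
```

apply_moves(
  travel=[
    [0,0,0.001],
    [0,0,0],
    [0,0,0],
    [0,0,0],
    [0,0,0],
  ],
  rotation=[
    [0,0,0],
    [0,0,0],
    [0,0,0],
    [0,0,0],
    [0,0,0],
  ],
  fingers=[-1,-1,-1,-1,-1],
)

```text
t: 44.65
tool_pos: [728.5, -85.6, 130.4]
tcp_rot: [3.134, 0.001, 1.603]
wrist_force: [-1.8, 0.4, 5.3]
finger_gap: 0.401
finger_force: 30.0
```

apply_moves(
  travel=[
    [0,0,0.001],
    [0,0,0],
    [0,0,0],
    [0,0,0],
    [0,0,0],
  ],
  rotation=[
    [0,0,0],
    [0,0,0],
    [0,0,0],
    [0,0,0],
    [0,0,0],
  ],
  fingers=[-1,-1,-1,-1,-1],
)

```text
t: 45.15
tool_pos: [728.5, -85.6, 130.3]
tcp_rot: [3.134, 0.001, 1.604]
wrist_force: [-2.6, 0.4, 7.7]
finger_gap: 0.397
finger_force: 30.0
```

apply_moves(
  travel=[
    [0,0,0.001],
    [0,0,0],
    [0,0,0],
    [0,0,0],
    [0,0,0],
  ],
  rotation=[
    [0,0,0],
    [0,0,0],
    [0,0,0],
    [0,0,0],
    [0,0,0],
  ],
  fingers=[-1,-1,-1,-1,-1],
)

```text
t: 45.65
tool_pos: [728.6, -85.6, 130.3]
tcp_rot: [3.134, 0.001, 1.604]
wrist_force: [-4.8, 0.5, 10.0]
finger_gap: 0.403
finger_force: 30.0
```

```bash
python3 - <<'E'
from hs import *
D=frame([1,.028,0],[0,0,-1]); s=monitor.get_state(); p=s['tool_pos']
plan([(p+[0,0,20],D,-1,10),(p+[0,0,90],D,-1,30),([580,-85,220],D,-1,35),([438.2,366,220],D,-1,40)])
E
```

```text
{"travel": [[0, 0.0, -0.01], [0, 0.0, -0.01], [0, 0, -0.023], [0, 0, -0.024], [0, 0, -0.023]], "rotation": [[0.0, 0.0, 0.0], [0.01, 0.0, 0.0], [0, 0.0, 0.0], [0, 0.0, 0.0], [0, 0.0, 0.0]], "fingers": [-1, -1, -1, -1, -1]}
{"travel": [[0.001, -0.03, 0.0], [0.001, -0.03, 0.0], [0.001, -0.03, 0.0], [0.001, -0.029, 0.0], [0.001, -0.03, 0.001]], "rotation": [[0, 0.0, 0.0], [0, 0.0, 0.0], [0, 0.0, 0.0], [0, 0.0, 0.0], [0, 0.0, 0.0]], "fingers": [-1, -1, -1, -1, -1]}
{"travel": [[0.038, -0.011, 0], [0.038, -0.01, 0], [0.038, -0.011, 0], [0.038, -0.01, 0], [0.038, -0.011, 0]], "rotation": [[0, 0.0, 0.0], [0, 0.0, 0.0], [0, 0.0, 0.0], [0, 0.0, 0.0], [0, 0.0, 0.0]], "fingers": [-1, -1, -1, -1, -1]}
{"travel": [[0.038, -0.01, 0], [0.038, -0.011, 0], [0.038, -0.01, 0], [0.038, -0.011, 0], [0.038, -0.01, 0]], "rotation": [[0, 0.0, 0.0], [0, 0.0, 0.0], [0, 0.0, 0.0], [0, 0.0, 0.0], [0, 0.0, 0.0]], "fingers": [-1, -1, -1, -1, -1]}
{"travel": [[0.038, -0.011, 0], [0.038, -0.01, -0.001], [0, 0, 0], [0, 0, 0], [0, 0, 0]], "rotation": [[0, 0.0, 0.0], [0, 0.0, 0.0], [0, 0, 0], [0, 0, 0], [0, 0, 0]], "fingers": [-1, -1, -1, -1, -1]}
end [438.6 366.3 220.4]
```

apply_moves(
  travel=[
    [0,0,-0.01],
    [0,0,-0.01],
    [0,0,-0.023],
    [0,0,-0.024],
    [0,0,-0.023],
  ],
  rotation=[
    [0,0,0],
    [0,0,0],
    [0,0,0],
    [0,0,0],
    [0,0,0],
  ],
  fingers=[-1,-1,-1,-1,-1],
)

```text
t: 46.15
tool_pos: [727.8, -85.4, 217.7]
tcp_rot: [3.135, 0.001, 1.603]
wrist_force: [0.6, 0.6, -1.5]
finger_gap: 0.403
finger_force: 30.0
```

apply_moves(
  travel=[
    [0,0,0],
    [0.001,-0.03,0],
    [0.001,-0.04,0],
    [0.001,-0.04,0],
    [0.001,-0.04,0.001],
  ],
  rotation=[
    [0,0,0],
    [0,0,0],
    [0,0,0],
    [0,0,0],
    [0,0,0],
  ],
  fingers=[-1,-1,-1,-1,-1],
)

```text
t: 46.65
tool_pos: [575.6, -86.1, 213.4]
tcp_rot: [3.137, 0.0, 1.604]
wrist_force: [0.6, -0.2, -0.5]
finger_gap: 0.398
finger_force: 30.0
```

apply_moves(
  travel=[
    [0.038,-0.011,0],
    [0.038,-0.01,0],
    [0.038,-0.011,0],
    [0.038,-0.01,0],
    [0.038,-0.011,0],
  ],
  rotation=[
    [0,0,0],
    [0,0,0],
    [0,0,0],
    [0,0,0],
    [0,0,0],
  ],
  fingers=[-1,-1,-1,-1,-1],
)

```text
t: 47.15
tool_pos: [517.2, 103.1, 213.4]
tcp_rot: [3.137, 0.001, 1.603]
wrist_force: [0.7, -0.1, -1.6]
finger_gap: 0.401
finger_force: 30.0
```

apply_moves(
  travel=[
    [0.038,-0.01,0],
    [0.038,-0.011,0],
    [0.038,-0.01,0],
    [0.038,-0.011,0],
    [0.038,-0.01,0],
  ],
  rotation=[
    [0,0,0],
    [0,0,0],
    [0,0,0],
    [0,0,0],
    [0,0,0],
  ],
  fingers=[-1,-1,-1,-1,-1],
)

```text
t: 47.65
tool_pos: [459.0, 291.2, 212.8]
tcp_rot: [3.137, 0.001, 1.604]
wrist_force: [0.5, 0.5, -1.3]
finger_gap: 0.403
finger_force: 30.0
```

```bash
python3 - <<'E'
from hs import *
D=frame([1,.028,0],[0,0,-1]); s=monitor.get_state(); print(s['tool_pos'],s['tcp_rot'],s['finger_gap'],s['finger_force'],s['wrist_force'])
plan([([438.2,366,215],D,-1,40),([438.2,366,104],D,-1,30)])
E
```

```text
[458.95272101 291.20704709 212.83007463] [3.13679413e+00 1.39116880e-03 1.60355961e+00] 0.40326553075549987 29.983506202697754 [ 0.50132182  0.48000838 -1.27917318]
{"travel": [[0.038, -0.009, -0.001], [0.037, -0.009, -0.001], [0.0, 0, 0.028], [0.0, 0, 0.028], [0.0, 0, 0.027]], "rotation": [[0.0, 0.0, 0.0], [0.0, 0.0, 0.0], [0.0, 0.0, 0.0], [0.0, 0.0, 0.0], [0.0, 0.0, 0.0]], "fingers": [-1, -1, -1, -1, -1]}
{"travel": [[0.001, -0.001, 0.028], [0, 0, 0], [0, 0, 0], [0, 0, 0], [0, 0, 0]], "rotation": [[0.0, 0.0, 0.0], [0, 0, 0], [0, 0, 0], [0, 0, 0], [0, 0, 0]], "fingers": [-1, -1, -1, -1, -1]}
end [438.  366.4 103.6]
```

apply_moves(
  travel=[
    [0.038,-0.009,-0.001],
    [0.037,-0.009,-0.001],
    [0,0,0.02],
    [0,0,0.02],
    [0,0,0.02],
  ],
  rotation=[
    [0,0,0],
    [0,0,0],
    [0,0,0],
    [0,0,0],
    [0,0,0],
  ],
  fingers=[-1,-1,-1,-1,-1],
)

```text
t: 48.15
tool_pos: [439.3, 364.5, 154.0]
tcp_rot: [3.137, 0.002, 1.605]
wrist_force: [0.2, 0.2, -1.4]
finger_gap: 0.405
finger_force: 30.0
```

apply_moves(
  travel=[
    [0,0,0.02],
    [0,0,0.015],
    [0,0,0.01],
    [0,0,0.003],
    [0,0,0],
  ],
  rotation=[
    [0,0,0],
    [0,0,0],
    [0,0,0],
    [0,0,0],
    [0,0,0],
  ],
  fingers=[-1,-1,-1,-1,-1],
)

```text
t: 48.65
tool_pos: [440.7, 364.3, 108.0]
tcp_rot: [3.135, 0.001, 1.603]
wrist_force: [-0.9, 0.2, -1.0]
finger_gap: 0.403
finger_force: 30.0
```

apply_moves(
  travel=[
    [0,0,0.003],
    [0,0,0.001],
    [0,0,0],
    [0,0,0],
    [0,0,0],
  ],
  rotation=[
    [0,0,0],
    [0,0,0],
    [0,0,0],
    [0,0,0],
    [0,0,0],
  ],
  fingers=[-1,-1,-1,-1,-1],
)

```text
t: 49.15
tool_pos: [440.9, 364.4, 104.6]
tcp_rot: [3.135, 0.0, 1.603]
wrist_force: [0.3, -0.3, -2.1]
finger_gap: 0.402
finger_force: 30.0
```

apply_moves(
  travel=[
    [0,0,0.001],
    [0,0,0],
    [0,0,0],
    [0,0,0],
    [0,0,0],
  ],
  rotation=[
    [0,0,0],
    [0,0,0],
    [0,0,0],
    [0,0,0],
    [0,0,0],
  ],
  fingers=[-1,-1,-1,-1,-1],
)

```text
t: 49.65
tool_pos: [440.7, 364.3, 103.3]
tcp_rot: [3.135, 0.001, 1.604]
wrist_force: [-0.5, 0.8, -1.3]
finger_gap: 0.4
finger_force: 30.0
```

Contact is expected at about 96.5.

apply_moves(
  travel=[
    [0,0,0.002],
    [0,0,0.002],
    [0,0,0.001],
    [0,0,0],
    [0,0,0],
  ],
  rotation=[
    [0,0,0],
    [0,0,0],
    [0,0,0],
    [0,0,0],
    [0,0,0],
  ],
  fingers=[-1,-1,-1,-1,-1],
)

```text
t: 50.15
tool_pos: [440.7, 364.3, 98.2]
tcp_rot: [3.135, 0.001, 1.603]
wrist_force: [-0.1, 0.8, -1.1]
finger_gap: 0.403
finger_force: 30.0
```

apply_moves(
  travel=[
    [0,0,0.001],
    [0,0,0.001],
    [0,0,0],
    [0,0,0],
    [0,0,0],
  ],
  rotation=[
    [0,0,0],
    [0,0,0],
    [0,0,0],
    [0,0,0],
    [0,0,0],
  ],
  fingers=[-1,-1,-1,-1,-1],
)

```text
t: 50.65
tool_pos: [440.9, 364.4, 96.5]
tcp_rot: [3.135, 0.001, 1.604]
wrist_force: [0.4, -0.2, -0.0]
finger_gap: 0.403
finger_force: 30.0
```

apply_moves(
  travel=[
    [0,0,0.001],
    [0,0,0],
    [0,0,0],
    [0,0,0],
    [0,0,0],
  ],
  rotation=[
    [0,0,0],
    [0,0,0],
    [0,0,0],
    [0,0,0],
    [0,0,0],
  ],
  fingers=[-1,-1,-1,-1,-1],
)

```text
t: 51.15
tool_pos: [440.9, 364.5, 96.5]
tcp_rot: [3.135, 0.0, 1.604]
wrist_force: [-1.3, -0.5, 5.8]
finger_gap: 0.404
finger_force: 30.0
```

apply_moves(
  travel=[
    [0,0,0],
    [0,0,0],
    [0,0,0],
    [0,0,0],
    [0,0,0],
  ],
  rotation=[
    [0,0,0],
    [0,0,0],
    [0,0,0],
    [0,0,0],
    [0,0,0],
  ],
  fingers=[1,1,1,1,1],
)

```text
t: 51.65
tool_pos: [440.7, 364.3, 95.1]
tcp_rot: [3.135, 0.001, 1.604]
wrist_force: [-0.3, -0.2, 0.5]
finger_gap: 0.794
finger_force: 0.0
```

apply_moves(
  travel=[
    [0,0,0],
    [0,0,0],
    [0,0,-0.02],
    [0,0,-0.03],
    [0,0,-0.04],
  ],
  rotation=[
    [0,0,0],
    [0,0,0],
    [0,0,0],
    [0,0,0],
    [0,0,0],
  ],
  fingers=[1,1,1,1,1],
)

```text
t: 52.15
tool_pos: [438.6, 363.4, 184.0]
tcp_rot: [3.14, 0.003, 1.603]
wrist_force: [-0.2, 0.8, 0.3]
finger_gap: 0.999
finger_force: 0.0
```

```bash
python3 - <<'E'
from hs import *
D=frame([1,.032,0],[0,0,-1]); s=monitor.get_state(); print(s['tool_pos'],s['tcp_rot'])
_,a=shot('top','t14.png'); _,b=shot('scene','s14.png')
o=discs('scene',b,[[724.8,45.3,20],[726.7,-19.7,20],[728.5,-84.7,20]]);discs('top',a,[[726.7,-19.7,20],[728.5,-84.7,20]])
plan([([470,340,225],D,1,40),([724.8,46.3,225],D,1,42)])
E
```

```text
[438.56116454 363.38481876 184.0368115 ] [3.13950033 0.0032039  1.60345629]
scene [340.5 249.5] [339.9 250.5] [12.9 16.6] [728.   42.9  20. ]
scene [320.4 252.4] [320.4 252.2] [16.  17.5] [726.1 -19.6  20. ]
scene [300.  255.2] [299.9 255.3] [15.7 17.8] [728.7 -85.1  20. ]
top [334.4 139.1] [334.3 139.1] [17.1 18.8] [726.8 -19.5  20. ]
top [355.7 138.4] [355.6 138.4] [17.2 18.4] [728.5 -84.5  20. ]
{"travel": [[-0.014, 0.013, -0.016], [-0.014, 0.012, -0.017], [-0.03, 0.025, 0.0], [-0.03, 0.024, 0.0], [-0.03, 0.025, 0.0]], "rotation": [[0.01, 0, 0.0], [0.01, -0.01, 0.0], [0, 0.0, 0.0], [0, 0.0, 0.0], [0, 0.0, 0.0]], "fingers": [1, 1, 1, 1, 1]}
{"travel": [[-0.03, 0.024, 0.0], [-0.03, 0.025, 0.0], [-0.03, 0.024, 0.0], [-0.03, 0.025, 0.0], [-0.03, 0.024, 0.0]], "rotation": [[0, 0.0, 0.0], [0, 0.0, 0.0], [0, 0.0, 0.0], [0, 0.0, 0.0], [0, 0.0, 0.0]], "fingers": [1, 1, 1, 1, 1]}
{"travel": [[-0.031, 0.025, 0.001], [-0.03, 0.024, 0.0], [0, 0, 0], [0, 0, 0], [0, 0, 0]], "rotation": [[0, 0.0, 0.0], [0, 0.0, 0.0], [0, 0, 0], [0, 0, 0], [0, 0, 0]], "fingers": [1, 1, 1, 1, 1]}
end [724.3  46.7 225.1]
```

apply_moves(
  travel=[
    [-0.014,0.013,-0.016],
    [-0.014,0.012,-0.017],
    [-0.03,0.025,0],
    [-0.03,0.024,0],
    [-0.03,0.025,0],
  ],
  rotation=[
    [0,0,0],
    [0,0,0],
    [0,0,0],
    [0,0,0],
    [0,0,0],
  ],
  fingers=[1,1,1,1,1],
)

```text
t: 52.75
tool_pos: [543.2, 248.7, 218.6]
tcp_rot: [3.135, 0.001, 1.604]
wrist_force: [-0.9, -0.5, 0.5]
finger_gap: 0.997
finger_force: 0.0
```

apply_moves(
  travel=[
    [-0.03,0.024,0],
    [-0.03,0.025,0],
    [-0.03,0.024,0],
    [-0.03,0.025,0],
    [-0.03,0.024,0],
  ],
  rotation=[
    [0,0,0],
    [0,0,0],
    [0,0,0],
    [0,0,0],
    [0,0,0],
  ],
  fingers=[1,1,1,1,1],
)

```text
t: 53.25
tool_pos: [670.2, 102.4, 219.0]
tcp_rot: [3.136, 0.001, 1.603]
wrist_force: [-0.1, 1.1, 0.2]
finger_gap: 0.996
finger_force: 0.0
```

apply_moves(
  travel=[
    [-0.031,0.025,0.001],
    [-0.03,0.024,0],
    [0,0,0],
    [0,0,0],
    [0,0,0],
  ],
  rotation=[
    [0,0,0],
    [0,0,0],
    [0,0,0],
    [0,0,0],
    [0,0,0],
  ],
  fingers=[1,1,1,1,1],
)

```text
t: 53.75
tool_pos: [719.8, 45.4, 218.7]
tcp_rot: [3.136, 0.0, 1.604]
wrist_force: [-0.4, 0.3, 0.1]
finger_gap: 1.002
finger_force: 0.0
```

```bash
python3 - <<'E'
from hs import *
D=frame([1,.032,0],[0,0,-1]); s=monitor.get_state(); print(s['tool_pos'],s['tcp_rot'])
_,a=shot('scene','s15.png')
plan([([724.8,46.3,110],D,1,25)])
E
```

```text
[719.78265139  45.40688886 218.72856694] [3.13629173e+00 5.55622279e-05 1.60433991e+00]
{"travel": [[0.0, 0.001, 0.022], [0.0, 0.001, 0.022], [0.0, 0.001, 0.022], [0.0, 0.001, 0.022], [0.0, 0.0, 0.021]], "rotation": [[0.0, 0.0, 0.0], [0.0, 0.0, 0.0], [0.0, 0.0, 0.0], [0.0, 0.0, 0.0], [0.01, 0.0, 0.0]], "fingers": [1, 1, 1, 1, 1]}
end [724.4  45.9 110.1]
```

apply_moves(
  travel=[
    [0.001,0.004,0.01],
    [0,0,0.022],
    [0,0,0.022],
    [0,0,0.022],
    [0,0,0.022],
  ],
  rotation=[
    [0,0,0],
    [0,0,0],
    [0,0,0],
    [0,0,0],
    [0,0,0],
  ],
  fingers=[1,1,1,1,1],
)

```text
t: 54.3
tool_pos: [724.6, 46.8, 120.0]
tcp_rot: [3.135, 0.001, 1.605]
wrist_force: [-0.3, 0.1, 0.5]
finger_gap: 0.996
finger_force: 0.0
```

apply_moves(
  travel=[
    [0,0,0.01],
    [0,0,0],
    [0,0,0],
    [0,0,0],
    [0,0,0],
  ],
  rotation=[
    [0,0,0],
    [0,0,0],
    [0,0,0],
    [0,0,0],
    [0,0,0],
  ],
  fingers=[1,1,-1,-1,-1],
)

```text
t: 54.8
tool_pos: [726.4, 45.5, 113.3]
tcp_rot: [3.132, 0.001, 1.604]
wrist_force: [-0.6, -0.9, 1.1]
finger_gap: 0.782
finger_force: 0.0
```

apply_moves(
  travel=[
    [0,0,0],
    [0,0,0],
    [0,0,0],
    [0,0,0],
    [0,0,0],
  ],
  rotation=[
    [0,0,0],
    [0,0,0],
    [0,0,0],
    [0,0,0],
    [0,0,0],
  ],
  fingers=[-1,-1,-1,-1,-1],
)

```text
t: 55.3
tool_pos: [725.2, 45.5, 111.3]
tcp_rot: [3.135, 0.001, 1.603]
wrist_force: [0.2, -0.0, 0.7]
finger_gap: 0.409
finger_force: 30.0
```

apply_moves(
  travel=[
    [0,0,0],
    [0,0,0],
    [0,0,0],
    [0,0,0],
    [0,0,0],
  ],
  rotation=[
    [0,0,0],
    [0,0,0],
    [0,0,0],
    [0,0,0],
    [0,0,0],
  ],
  fingers=[-1,-1,-1,-1,-1],
)

```text
t: 55.8
tool_pos: [725.2, 45.5, 111.3]
tcp_rot: [3.135, 0.001, 1.604]
wrist_force: [0.1, 0.5, -0.3]
finger_gap: 0.4
finger_force: 30.0
```

```bash
python3 - <<'E'
from hs import *
D=frame([1,.032,0],[0,0,-1]); s=monitor.get_state(); p=s['tool_pos']; print(p,s['tcp_rot'],s['finger_gap'],s['finger_force'],s['wrist_force'])
E0=frame([1,-.05,0],[0,0,-1])
plan([(p+[0,0,115],D,-1,25),([560,0,225],D,-1,40),([410.5,-359,225],E0,-1,40)])
E
```

```text
[725.16887239  45.45246305 111.29780253] [3.13520509e+00 7.67539446e-04 1.60351377e+00] 0.40029194220073006 29.964706599712372 [ 0.0644723   0.53746389 -0.34335098]
{"travel": [[0, 0.0, -0.023], [0, 0.0, -0.023], [0, 0.0, -0.023], [0, 0.0, -0.023], [0, 0.001, -0.023]], "rotation": [[0.0, 0.0, 0.0], [0.0, 0.0, 0.0], [0.0, 0.0, 0.0], [0.0, 0.0, 0.0], [0.01, 0.0, 0.0]], "fingers": [-1, -1, -1, -1, -1]}
{"travel": [[-0.008, -0.033, 0.0], [-0.008, -0.033, 0.0], [-0.008, -0.034, 0.001], [-0.008, -0.033, 0.0], [-0.008, -0.034, 0.001]], "rotation": [[0, 0.0, 0.0], [0, 0.0, 0.0], [0, 0.0, 0.0], [0, 0.0, 0.0], [0, 0.0, 0.0]], "fingers": [-1, -1, -1, -1, -1]}
{"travel": [[-0.035, -0.016, 0.0], [-0.036, -0.016, 0.0], [-0.036, -0.015, 0.0], [-0.036, -0.015, 0.0], [-0.036, -0.015, 0.0]], "rotation": [[0, 0.0, 0.01], [0, 0.0, 0.01], [0, 0.0, 0.01], [0, 0.0, 0.01], [0, 0.0, 0.01]], "fingers": [-1, -1, -1, -1, -1]}
{"travel": [[-0.036, -0.014, 0.0], [-0.036, -0.014, 0.0], [-0.036, -0.014, 0.0], [-0.037, -0.013, 0.0], [-0.037, -0.014, 0.001]], "rotation": [[0, 0.0, 0.01], [0, 0.0, 0.01], [0, 0.0, 0.0], [0, 0.0, 0.01], [0, 0.0, 0.0]], "fingers": [-1, -1, -1, -1, -1]}
end [ 410.1 -359.5  224.8]
```

apply_moves(
  travel=[
    [0,0,-0.015],
    [0,0,-0.025],
    [0,0,-0.025],
    [0,0,-0.025],
    [0,0,-0.025],
  ],
  rotation=[
    [0,0,0],
    [0,0,0],
    [0,0,0],
    [0,0,0],
    [0,0,0],
  ],
  fingers=[-1,-1,-1,-1,-1],
)

```text
t: 56.3
tool_pos: [724.3, 45.6, 228.0]
tcp_rot: [3.135, 0.001, 1.604]
wrist_force: [-0.6, -0.4, -2.5]
finger_gap: 0.405
finger_force: 30.0
```

apply_moves(
  travel=[
    [-0.008,-0.033,0],
    [-0.008,-0.033,0],
    [-0.008,-0.034,0.001],
    [-0.008,-0.033,0],
    [-0.008,-0.034,0.001],
  ],
  rotation=[
    [0,0,0],
    [0,0,0],
    [0,0,0],
    [0,0,0],
    [0,0,0],
  ],
  fingers=[-1,-1,-1,-1,-1],
)

```text
t: 56.8
tool_pos: [557.7, -0.2, 224.0]
tcp_rot: [3.134, 0.001, 1.604]
wrist_force: [-0.2, -0.5, -1.9]
finger_gap: 0.401
finger_force: 30.0
```

apply_moves(
  travel=[
    [-0.035,-0.016,0],
    [-0.036,-0.016,0],
    [-0.036,-0.015,0],
    [-0.036,-0.015,0],
    [-0.036,-0.015,0],
  ],
  rotation=[
    [0,0,0.01],
    [0,0,0.01],
    [0,0,0.01],
    [0,0,0.01],
    [0,0,0.01],
  ],
  fingers=[-1,-1,-1,-1,-1],
)

```text
t: 57.3
tool_pos: [483.5, -181.1, 223.9]
tcp_rot: [3.134, 0.001, 1.553]
wrist_force: [0.1, 0.8, -2.0]
finger_gap: 0.403
finger_force: 30.0
```

apply_moves(
  travel=[
    [-0.036,-0.014,0],
    [-0.036,-0.014,0],
    [-0.036,-0.014,0],
    [-0.037,-0.013,0],
    [-0.037,-0.014,0.001],
  ],
  rotation=[
    [0,0,0.01],
    [0,0,0.01],
    [0,0,0],
    [0,0,0.01],
    [0,0,0],
  ],
  fingers=[-1,-1,-1,-1,-1],
)

```text
t: 57.8
tool_pos: [408.6, -361.0, 222.6]
tcp_rot: [3.134, 0.001, 1.523]
wrist_force: [0.4, -0.8, -1.9]
finger_gap: 0.399
finger_force: 30.0
```

```bash
python3 - <<'E'
from hs import *
s=monitor.get_state(); p=s['tool_pos']; print(p,s['tcp_rot'],s['finger_gap'],s['finger_force'],s['wrist_force'])
E0=frame([1,-.05,0],[0,0,-1])
plan([([410.5,-359,105],E0,-1,22)])
E
```

```text
[ 408.57822358 -360.99656963  222.59487381] [3.13372872e+00 1.22541681e-03 1.52338037e+00] 0.3987921442916784 29.9953293800354 [ 0.37524579 -0.75595634 -1.87663734]
{"travel": [[0.0, 0.0, 0.02], [0.0, 0.0, 0.02], [0.001, 0.0, 0.019], [0.0, 0.0, 0.02], [0.001, 0.0, 0.019]], "rotation": [[0.0, 0.0, 0.0], [0.0, 0.0, 0.0], [0.0, 0.0, 0.0], [0.0, 0.0, 0.0], [0.0, 0.0, 0.0]], "fingers": [-1, -1, -1, -1, -1]}
{"travel": [[0.0, 0.001, 0.02], [0, 0, 0], [0, 0, 0], [0, 0, 0], [0, 0, 0]], "rotation": [[0.01, 0.0, 0.0], [0, 0, 0], [0, 0, 0], [0, 0, 0], [0, 0, 0]], "fingers": [-1, -1, -1, -1, -1]}
end [ 410.6 -359.2  104.6]
```

apply_moves(
  travel=[
    [0.002,0,0.02],
    [0,0,0.02],
    [0,0,0.02],
    [0,0,0.02],
    [0,0,0.02],
  ],
  rotation=[
    [0,0,0],
    [0,0,0],
    [0,0,0],
    [0,0,0],
    [0,0,0],
  ],
  fingers=[-1,-1,-1,-1,-1],
)

```text
t: 58.3
tool_pos: [410.0, -357.8, 121.6]
tcp_rot: [3.134, 0.001, 1.523]
wrist_force: [0.3, 0.6, -1.9]
finger_gap: 0.403
finger_force: 30.0
```

apply_moves(
  travel=[
    [0,0,0.015],
    [0,0,0.006],
    [0,0,0.002],
    [0,0,0],
    [0,0,0],
  ],
  rotation=[
    [0,0,0],
    [0,0,0],
    [0,0,0],
    [0,0,0],
    [0,0,0],
  ],
  fingers=[-1,-1,-1,-1,-1],
)

```text
t: 58.8
tool_pos: [410.6, -358.3, 99.7]
tcp_rot: [3.134, 0.002, 1.524]
wrist_force: [0.0, 0.1, -1.0]
finger_gap: 0.403
finger_force: 30.0
```

apply_moves(
  travel=[
    [0,0,0.001],
    [0,0,0.001],
    [0,0,0],
    [0,0,0],
    [0,0,0],
  ],
  rotation=[
    [0,0,0],
    [0,0,0],
    [0,0,0],
    [0,0,0],
    [0,0,0],
  ],
  fingers=[-1,-1,-1,-1,-1],
)

```text
t: 59.3
tool_pos: [410.5, -358.1, 97.4]
tcp_rot: [3.134, 0.001, 1.523]
wrist_force: [-0.5, 0.3, 4.7]
finger_gap: 0.402
finger_force: 30.0
```

apply_moves(
  travel=[
    [0,0,0.001],
    [0,0,0],
    [0,0,0],
    [0,0,0],
    [0,0,0],
  ],
  rotation=[
    [0,0,0],
    [0,0,0],
    [0,0,0],
    [0,0,0],
    [0,0,0],
  ],
  fingers=[-1,-1,-1,-1,-1],
)

```text
t: 59.8
tool_pos: [410.5, -358.2, 97.3]
tcp_rot: [3.134, 0.002, 1.524]
wrist_force: [-1.6, 1.8, 9.7]
finger_gap: 0.402
finger_force: 30.0
```

Contact is at 97.3, as predicted. I'll release, retreat and check.

apply_moves(
  travel=[
    [0,0,-0.001],
    [0,0,0],
    [0,0,0],
    [0,0,0],
    [0,0,0],
  ],
  rotation=[
    [0,0,0],
    [0,0,0],
    [0,0,0],
    [0,0,0],
    [0,0,0],
  ],
  fingers=[-1,1,1,1,1],
)

```text
t: 60.3
tool_pos: [409.8, -357.3, 95.9]
tcp_rot: [3.136, -0.0, 1.523]
wrist_force: [0.3, -0.7, 0.9]
finger_gap: 0.705
finger_force: 0.0
```

apply_moves(
  travel=[
    [0,0,0],
    [0,0,0],
    [0,0,0],
    [0,0,-0.02],
    [0,0,-0.03],
  ],
  rotation=[
    [0,0,0],
    [0,0,0],
    [0,0,0],
    [0,0,0],
    [0,0,0],
  ],
  fingers=[1,1,1,1,1],
)

```text
t: 60.8
tool_pos: [408.3, -355.9, 144.7]
tcp_rot: [3.139, -0.004, 1.523]
wrist_force: [-0.6, -0.7, -0.2]
finger_gap: 0.998
finger_force: 0.0
```

apply_moves(
  travel=[
    [0,0,-0.04],
    [0,0,-0.04],
    [0.03,0.03,0],
    [0.03,0.03,0],
    [0.03,0.03,0],
  ],
  rotation=[
    [0,0,0],
    [0,0,0],
    [0,0,0],
    [0,0,0],
    [0,0,0],
  ],
  fingers=[1,1,1,1,1],
)

```text
t: 61.3
tool_pos: [504.4, -271.4, 227.9]
tcp_rot: [3.134, 0.001, 1.522]
wrist_force: [-0.8, 0.3, -0.6]
finger_gap: 0.996
finger_force: 0.0
```

apply_moves(
  travel=[
    [0.04,0.02,0],
    [0.04,0.02,0],
    [0.04,0.02,0],
    [0,0,0],
    [0,0,0],
  ],
  rotation=[
    [0,0,0],
    [0,0,0],
    [0,0,0],
    [0,0,0],
    [0,0,0],
  ],
  fingers=[1,1,1,1,1],
)

```text
t: 61.8
tool_pos: [569.1, -154.0, 227.2]
tcp_rot: [3.136, 0.001, 1.526]
wrist_force: [-0.2, -0.6, -0.4]
finger_gap: 0.998
finger_force: 0.0
```

```bash
python3 - <<'E'
from hs import *
print(monitor.get_state()['tool_pos'])
_,a=shot('top','t16.png'); _,b=shot('scene','s16.png')
cv2.imwrite('pics/m16.png',np.vstack([cv2.resize(a[130:290,160:500],(640,300)),cv2.resize(b[110:270,170:510],(640,300))])[:,:,::-1])
E
```

```text
[ 569.09413354 -154.0364666   227.21409202]
```

View pics/m16.png

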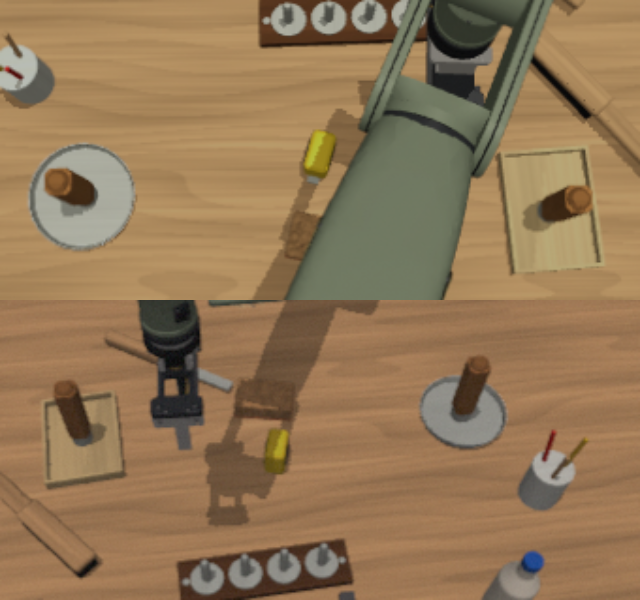

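```bash
python3 -c "
from cell import order
print(order.hand_in())"
```

```text
the job is handed in; nothing more can be done
None
```

Two handles were on the bench: one went right down onto the flange and now stands in the plywood tray, the other stopped 20 mm short and stands in the steel pan; the job is handed in at about 62 s, but hand-in returned no verdict.

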